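# Tap a bearing cup square into a turntable hub

## Task

The steel bearing cup has only been started in the hub of the carving turntable and stands a little crooked: take the drift from the tool block and tap the cup fully home with its nylon nose, gently and a little at a time around the rim, so that it straightens up, never goes in cocked and ends flush on the wood all round. Touch the cup with nothing but the drift, then stand the drift back in its hole, and leave the other things on the bench where they are.

Things in the scene. Friction and masses are not known exactly. Their poses are not given: they have to be found in the camera images.
- base: turntable base, fixed to the bench: a pale square board 160 x 160 mm with a turned brown hub 100 mm across on it, bored through the middle. The boards are planed to different thicknesses, so the hub's top face stands 42 to 54 mm above the bench. Origin on the bore's axis, 48 mm below the hub's top face; z up
- seat (a point): the centre of the bore's mouth, in the plane of the hub's top face, on which the cup's flange must come to rest; z up. The bore is 44 mm across and deeper than the cup
- cup: bright steel flanged bearing cup, an open ring: flange 58 mm across, 4 mm thick, hole 33 mm, over a sleeve 44 mm across, 17 mm long, a tight press fit in the bore. Origin at the centre of the flange's underside, z along the cup's axis, up. 110 g. At the start the sleeve is part way in: the flange stands about 6 to 9 mm above the hub and leans about 3 degrees to some side
- cup_top (a point): centre of the flange's upper face, 4 mm above the cup's origin. Pressed with about 9 to 20 N at one place of the flange, that side sinks and the far side stays or rises a little; with less, friction holds it; on the wood it stops and the force climbs steeply. A lean over 6 degrees scores the bore, and more than 36 N from the drift bruises the seat: either spoils the work
- drift: drift: square hardwood stick 26 x 26 x 90 mm with a brass collar at its lower end and below it a round white nylon nose 14 mm across, 28 mm long; 118 mm in all, 70 g. Origin at the centre of the nose's end face (lower end), z along the stick to its top, x and y square to its flat sides. It stands upright in the tool block, nose down, its square shoulder on the block's top
- block: brown wooden tool block fixed to the bench, 66 x 200 x 40 mm high, origin under its centre, long along its y. The drift's hole is near its -y end; two palm gouges with mushroom handles stand fixed in it at y = +35 and +75 mm, up to 105 mm above the bench, so a drift carried over them must be lifted clear
- hole (a point): the mouth of the drift's hole at the block's top face, 40 mm above the bench: 20 mm across, 34 mm deep, upright. A drift that stands in it has its nose's end 28 mm below this point
- mallet: bystander: pale carver's mallet 86 mm across and 216 mm high, standing on its head; origin under its centre
- gouge_a: bystander: gouge with a pale handle, 230 mm, lying; origin under its middle
- gouge_b: bystander: gouge with a dark handle, 210 mm, lying; origin under its middle
- brush: bystander: dusting brush 210 mm, lying; origin under its middle
- parts_tray: bystander: grey tray 120 x 170 x 30 mm with steel balls and a second cup that is not to be used; origin under its centre
- panel: bystander: carved wooden relief panel 130 x 190 x 30 mm, lying; origin under its centre
- oil: bystander: amber oil bottle 48 mm across, 130 mm high; origin under its centre
- pencil: bystander: red carpenter's pencil 150 x 8 x 8 mm, lying; origin under its middle
There are look-alikes about, which are no part of the job. What is shaped like the drift but turquoise is not meant.

How it is judged:
On the way, in this order (a step that is already met when the one before it is completed fails the run):
1. the drift, out of its hole, bears on the cup while the cup still stands proud of the hub (contact force between drift and cup above 2 N and z of cup in the frame of seat above 0.003 m and horizontal distance between drift and seat below 0.04 m).
2. the cup has been brought home: flange within 1.5 mm of the hub at its centre and square within 1.7 degrees (z of cup in the frame of seat below 0.0015 m and horizontal distance between cup and seat below 0.003 m and angle between cup's own z axis and vertical below 0.03 rad), for 0.2 s.
At the end, for the whole second after the job is handed in: the cup is home: flange less than 1.5 mm above the hub at its centre, less than 3 mm off the bore's axis, upright within 1.7 degrees; the drift stands at rest, released, in its hole in the tool block, nose down (over 22 mm deep, within 6 mm of its centre, within 7 degrees of upright) (all of step 2 and horizontal distance between drift and hole below 0.006 m and z of drift in the frame of hole below -0.022 m and angle between drift's own z axis and vertical below 0.12 rad and linear speed of each of cup, drift below 0.02 m/s); the robot touches nothing.
It fails at once if the cup cocks: it leans more than 6 degrees (angle between cup's own z axis and vertical above 0.105 rad).
It fails at once if the drift is driven against the cup with more than 36 N (contact force between drift and cup above 36 N).
It fails at once if the fingers or the arm press on the cup instead of the drift (contact force between any of the fingers, the arm and cup above 1.5 N).
It fails at once if a bystander on the bench is displaced by more than 25 mm (distance of any of mallet, gouge_a, gouge_b, brush, parts_tray, panel, oil, pencil from where it was at the start of the episode above 0.025 m).
It also fails if it takes over 72 s, if anything falls off the work surface, if the arm or the gripper's body presses on something with over 40 N, if the wrist force passes 120 N, or if a joint passes its speed limit or range.

## Robot

A 6-joint arm with a two-finger parallel gripper is mounted at the origin on the work surface. World frame = base frame: x ahead of the robot, y to its left, z up, the work surface at z = 0. Lengths are in m, angles in rad, forces in N, time in s.
With the tool pointing down it reaches from about 0.35 to 0.975 m from the base axis. Payload 4.9 kg.
Tool frame: the origin (TCP) lies at the very end of the fingers, on their centre line; the grasp point (between the pads) lies 19 mm behind it (tcp_to_grasp is the distance from the TCP to the grasp point, in m); z points along the fingers, y is the line along which they close (so a half turn about z gives the same grasp; the last joint's range is limited). The gripper opens to 85 mm and grips with 20 to 120 N. Pads are 22 mm wide; open, the fingers measure 114 mm over their backs; the gripper's body (76 mm by 85 mm) begins 54 mm behind the grasp point. The pads swing forward as they close: fully open they stand 13 mm farther back than shut.
Start: joints at [-1.405, 0.053, 1.613, -0, 1.476, -0.119], TCP at [0.176, -0.6, 0.231] pointing down, gripper open.
Joint ranges: [-3.01, 3.01], [-1.01, 2.22], [0.06, 2.58], [-1.02, 4.17], [0.09, 2.62], [-3.14, 3.14]. Speed limits (rad/s): [2.57, 2.57, 3.14, 3.14, 3.14, 3.14].

## Interface

Orientations are given as a unit quaternion [w, x, y, z].
In Python, from cell import get_state, get_image, camera_model, sign_off, tcp_to_grasp gives the robot as it stands.
- The arm moves only by the tool jog_arm, never from a script. Its argument "commands" is a list of rows, each an object of numbers: "dx", "dy", "dz": the shift along the tool's x, y, z as a fraction of full scale; "roll": the turn about the tool's z as a fraction of full scale; "jaw": the gripper's target within -1 to 1 (fully open at 1, half-way at 0, shut at -1). In form: [{"dx": .., "dy": .., "dz": .., "roll": .., "jaw": ..}, ...]. A call has 1 to 20 rows; each row is the pose to reach, as a shift and turn from the pose commanded when the call began, along the tool's axes at that moment, turning the shorter way round; what a row does not reach only later rows make up. Full scale, the value 1, is 0.25 m for a shift and 360 degrees for a turn. A row lasts 1/10 s, in which the tool goes at most 50 mm and 8.59 degrees, less where a joint would pass 70% of its speed; a pose out of reach is approached as far as the arm can. A call with a number of a shift or a turn outside -1 to 1 is refused whole. A call with a gripper value outside its range is refused whole. The fingers move at their own pace and stop on an object; "grip_force" is the grip in N (left out, the last holds). Time passes only in rows, so rows that repeat a pose let the fingers close. It gives the time, the measured TCP pose, the force, the opening and the grip force at its end, in the units of the state.
- get_state(): the state, without advancing time (a new reading comes with each control period).
- get_image(name): name is "scene" or "top"; returns the picture (400x640x3 uint8, red, green, blue); there is no depth.
- camera_model(name): a dict with "fovy" (degrees; the focal length in pixels is half the picture's height over the tangent of half this angle, whatever the lens; pixels are square), "cx", "cy" (the principal point, pixels), "distortion" ([k1, k2, p1, p2, k3] as OpenCV has them; the pictures are not rectified), "xyz" and "orientation" of the camera in the world. Camera axes: x right, y down, z forward; pixel columns grow to the right and rows downward; lengths in m; the calibration is good to about 2 mm. A picture is of the moment at which its call begins. camera_model takes no time and is no camera call.
- sign_off(): hands the job in; it is judged then, once.
The state is a dict: "time": time; "joint_positions": joint angles; "dq": joint speeds; "joint_efforts": joint torques, N m; "eef_pos": TCP position; "tool_rot": TCP orientation; "contact_force": force on the tool from outside, world axes, zero at the start; "moment": the same for the moment, N m; "grip_width": finger opening in m; "gripper_force": force on a finger pad.
Only numpy, scipy, OpenCV 4.12 (cv2) and the standard library are available. Lean on these libraries where they do the work, as an engineer would, in place of code of your own. Each camera call takes 0.05 s, during which the arm holds its last target. There are 200 camera calls.

## Working session

There is one attempt and no reset: what is moved stays moved. The work goes in short steps, Python scripts to look and compute and a tool call to move; the robot and the scene stay as the last step left them, time stands still between calls to the robot, and variables do not carry over. Pictures are saved under pics/ and viewed, at most 10 in all, crops included, and the job is handed in when it is done.

Besides the shell and the picture viewer there is one more tool, called after ">>>" as a command line: name --argument value ..., lists and objects as JSON in quotes. jog_arm: Moves the arm, as the interface text tells. Its arguments: {"type":"object","properties":{"commands":{"type":"array"},"grip_force":{"type":"number"}},"required":["commands"]}

```bash
ls; mkdir -p pics
python3 - <<'E'
from cell import *
import cv2,json
for n in("scene","top"):
    im=get_image(n); cv2.imwrite(f"pics/{n}0.png",im[:,:,::-1]); print(n,camera_model(n))
print(get_state(),tcp_to_grasp)
E
```

```text
pics
scene {'fovy': 57.988120516133506, 'cx': 320.2659888728521, 'cy': 207.75304405455736, 'distortion': array([-0.03192978,  0.        ,  0.        ,  0.        ,  0.        ]), 'xyz': array([1.31249399, 0.0799618 , 0.75684064]), 'orientation': array([-0.27852192,  0.62467845,  0.66496573, -0.30003825])}
top {'fovy': 51.37714798599142, 'cx': 312.8257013925914, 'cy': 200.30598248738897, 'distortion': array([-0.02172072,  0.        ,  0.        ,  0.        ,  0.        ]), 'xyz': array([0.43925841, 0.0130672 , 1.28711203]), 'orientation': array([ 0.04840694, -0.69620631,  0.71559812, -0.02954454])}
{'time': 0.1, 'joint_positions': array([-1.40500337e+00,  5.33547397e-02,  1.61415442e+00,  5.97931197e-05,
        1.47604958e+00, -1.18998153e-01]), 'dq': array([ 0.00052373, -0.0011519 , -0.00232311, -0.00106656, -0.00018455,
       -0.00043836]), 'joint_efforts': array([ 3.05841404e-04, -3.94900632e+01, -3.71364319e+01, -1.07892270e-04,
        3.86163840e-03, -3.00466809e-06]), 'eef_pos': array([ 0.17552018, -0.59924921,  0.23014772]), 'tool_rot': array([-9.83469032e-04,  9.89878799e-01,  1.41911929e-01,  6.75300538e-06]), 'contact_force': array([-0.24108421, -0.56315972,  0.21321572]), 'moment': array([ 0.01718545,  0.02952648, -0.03480807]), 'gripper_force': 0.0, 'grip_width': 0.08529308916846899} 0.0187
```

View pics/scene0.png

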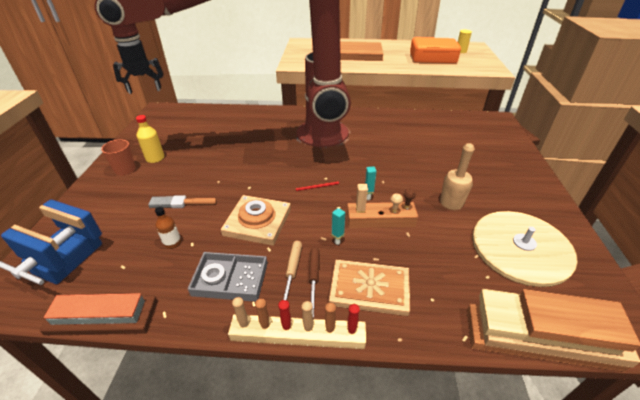

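View pics/top0.png

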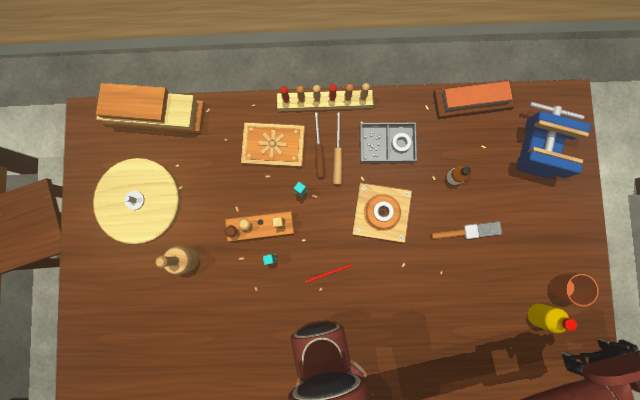

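The top picture shows the drift candidates: pale stick at (278,222), scene (362,197), and turquoise ones at (300,188) and (268,259). The pale stick standing in the brown block's -y end fits. The turquoise ones are excluded. The turntable base is at (383,212) in top. I'll confirm with an enlarged crop.

```bash
cat > h.py <<'E'
import numpy as np,cv2
from cell import *
from scipy.spatial.transform import Rotation as R
def cam(n):
    c=camera_model(n); f=200/np.tan(np.radians(c['fovy']/2))
    K=np.array([[f,0,c['cx']],[0,f,c['cy']],[0,0,1]]); q=c['orientation']
    return K,c['distortion'],R.from_quat(q[[1,2,3,0]]).as_matrix(),c['xyz']
def proj(n,P):
    K,d,M,t=cam(n); r=cv2.Rodrigues(M.T)[0]
    return cv2.projectPoints(np.atleast_2d(np.float64(P)),r,-M.T@t,K,d)[0][:,0]
def ray(n,px):
    K,d,M,t=cam(n); u=cv2.undistortPoints(np.float64([[px]]),K,d)[0,0]
    return t,M@np.r_[u,1]
def at_z(n,px,z):
    t,v=ray(n,px); return t+v*(z-t[2])/v[2]
def crop(im,x,y,w,h,s): return cv2.resize(im[y:y+h,x:x+w,::-1],None,fx=s,fy=s,interpolation=cv2.INTER_CUBIC)
E
python3 - <<'E'
from h import *
a=cv2.imread('pics/top0.png')[:,:,::-1]; b=cv2.imread('pics/scene0.png')[:,:,::-1]
o=np.vstack([np.hstack([crop(a,220,190,80,60,5),crop(a,343,177,80,60,5)]),np.hstack([crop(b,340,165,80,60,5),crop(b,217,187,80,60,5)])])
cv2.imwrite('pics/c1.png',o)
print([at_z('top',p,0.13).round(3) for p in[(278,222)]],[at_z('top',p,0.05).round(3) for p in[(383,212)]])
E
```

```text
[array([0.51 , 0.141, 0.13 ])] [array([ 0.536, -0.163,  0.05 ])]
```

View pics/c1.png

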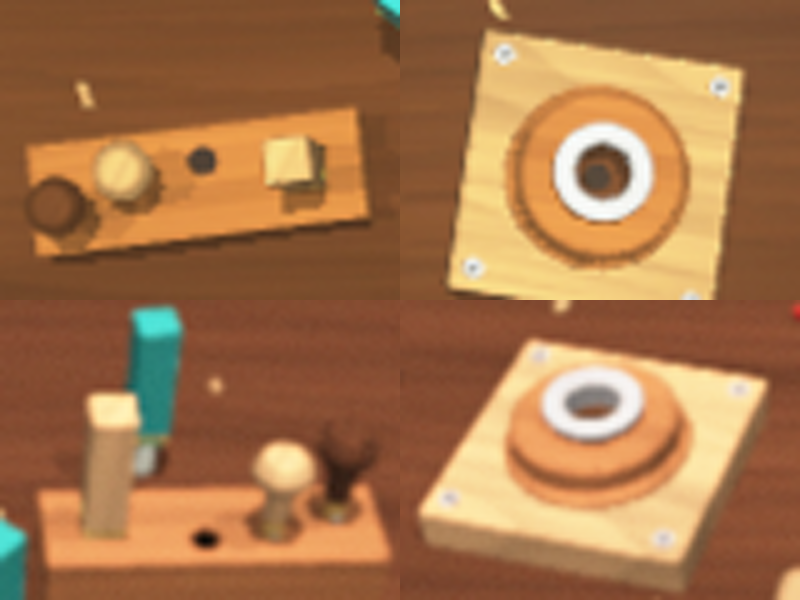

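Crop: the pale drift stands at top (277,222), scene (362,186 top face) in the block's -y end. The spare hole at (260,221) is empty. The turquoise sticks are the look-alikes. The cup ring is at top ≈(463,211−…) i.e. (383,211), scene ≈(335→) (255,208).

```bash
cat > fit.py <<'E'
from h import *
from scipy.optimize import least_squares
def contour(im,box,s=8):
    x,y,w,h=box; b=im[y:y+h,x:x+w].astype(np.float32)
    b=cv2.resize(b,None,fx=s,fy=s,interpolation=cv2.INTER_CUBIC)[:,:,2]
    b=cv2.GaussianBlur(b,(0,0),2); m=(b>(np.percentile(b,98)+np.median(b))/2).astype(np.uint8)
    cs=cv2.findContours(m,cv2.RETR_EXTERNAL,cv2.CHAIN_APPROX_NONE)[0]
    c=max(cs,key=cv2.contourArea)[:,0].astype(float)
    return cv2.convexHull(np.float32((c+.5)/s-.5+[x,y]))[:,0], c.shape
def dense(h,n=120):
    h=np.vstack([h,h[:1]]);l=np.r_[0,np.cumsum(np.hypot(*np.diff(h,axis=0).T))];t=np.linspace(0,l[-1],n,endpoint=False)
    return np.c_[np.interp(t,l,h[:,0]),np.interp(t,l,h[:,1])]
th=np.linspace(0,2*np.pi,90)
def rim(p):
    M=R.from_rotvec([p[3],p[4],0]).as_matrix()
    c=np.c_[29*np.cos(th),29*np.sin(th),0*th]/1e3
    return np.vstack([c,c-[0,0,.004]])@M.T+p[:3]
def fitcup(obs,p0=(.536,-.163,.06,0,0)):
    def res(q):
        r=[]
        for n,c in obs.items():
            o=q[5:7] if n=='scene' else (0,0)
            h=cv2.convexHull(np.float32(proj(n,rim(q[:5])) *64)).astype(np.float32)
            r+=[cv2.pointPolygonTest(h,(float(64*(u-o[0])),float(64*(v-o[1]))),True)/64 for u,v in c]
        return np.r_[np.array(r),np.array(q[5:7])*5]
    s=least_squares(res,list(p0)+[0,0],x_scale=[.01,.01,.01,.05,.05,1,1],diff_step=1e-3,loss='soft_l1',f_scale=.3)
    return s.x,np.sqrt(np.mean(s.fun**2))
E
python3 - <<'E'
from fit import *
a=cv2.imread('pics/top0.png')[:,:,::-1]; b=cv2.imread('pics/scene0.png')[:,:,::-1]
A,_=contour(a,(363,191,40,40)); B,_=contour(b,(237,192,36,32))
for n,c in(('top',A),('scene',B)): print(n,c.min(0),c.max(0),cv2.fitEllipse(c))
p,e=fitcup({'top':dense(A),'scene':dense(B)})
print('cup',p[:3].round(4),'lean deg',np.degrees(p[3:5]).round(2),p[5:],e)
p,e=fitcup({'top':dense(A)},p[:5]);print(p.round(4),e)
# block, drift
g=lambda x,y,ox,oy:((x+.5)/5-.5+ox,(y+.5)/5-.5+oy)
C=[at_z('top',g(x,y,220,190),.04) for x,y in[(25,147),(357,107),(370,215),(37,257)]]
print('block',np.round(C,4),np.mean(C,0)); 
for i,j in((0,1),(3,2)): d=C[i]-C[j];print('yaw of y axis',np.degrees(np.arctan2(d[1],d[0])),np.linalg.norm(d))
D=[at_z('top',g(x,y,220,190),.13) for x,y in[(266,140),(308,136),(312,181),(265,185)]]
print('drift',np.round(D,4),np.mean(D,0))
print('scene',at_z('scene',g(112,106,340,165),.13))
print('hub centre guess scene',proj('scene',[p[:3]]),)
E
```

```text
top [373.5625 201.1875] [392.9375 220.4375] ((383.21649169921875, 210.83230590820312), (19.351133346557617, 19.798564910888672), 114.66790771484375)
scene [245.0625 199.4375] [265.0625 213.8125] ((255.0251007080078, 206.71617126464844), (14.312718391418457, 20.276744842529297), 83.90428924560547)
cup [ 0.5384 -0.1626  0.0627] lean deg [-2.02 -0.  ] [-0.32875994 -0.02465367] 0.17430928256334305
[ 0.5397 -0.1651  0.0463  0.0435 -0.      0.      0.    ] 0.06421037250824176
block [[0.5287 0.313  0.04  ]
 [0.5473 0.1112 0.04  ]
 [0.4822 0.1047 0.04  ]
 [0.4623 0.3059 0.04  ]] [0.50512333 0.20870942 0.04      ]
yaw of y axis 95.27106099367424 0.2025753820026874
yaw of y axis 95.65097216130282 0.20212303560112713
drift [[0.5225 0.1555 0.13  ]
 [0.524  0.1319 0.13  ]
 [0.4988 0.1301 0.13  ]
 [0.4973 0.1565 0.13  ]] [0.51067232 0.14350511 0.13      ]
scene [0.51044264 0.14266022 0.13      ]
hub centre guess scene [[255.14901784 210.54280646]]
```

>>> jog_arm --commands '[{"dx": 0.705, "dy": -0.825}, {"dx": 0.705, "dy": -0.825}, {"dx": 0.705, "dy": -0.825}, {"dx": 0.705, "dy": -0.825}, {"dx": 0.705, "dy": -0.825}, {"dx": 0.705, "dy": -0.825}, {"dx": 0.705, "dy": -0.825}, {"dx": 0.705, "dy": -0.825}]' --grip_force 80

```text
invalid input
```

>>> jog_arm --commands '[{"dx": 0.705, "dy": -0.825}, {"dx": 0.705, "dy": -0.825}, {"dx": 0.705, "dy": -0.825}, {"dx": 0.705, "dy": -0.825}, {"dx": 0.705, "dy": -0.825}, {"dx": 0.705, "dy": -0.825}, {"dx": 0.705, "dy": -0.825}, {"dx": 0.705, "dy": -0.825}]'

```text
invalid input
```

>>> jog_arm --commands '[{"dx": 0.705, "dy": -0.825, "roll": 0.03}, {"dx": 0.705, "dy": -0.825, "roll": 0.03}, {"dx": 0.705, "dy": -0.825, "roll": 0.03}, {"dx": 0.705, "dy": -0.825, "roll": 0.03}, {"dx": 0.705, "dy": -0.825, "roll": 0.03}, {"dx": 0.705, "dy": -0.825, "roll": 0.03}, {"dx": 0.705, "dy": -0.825, "roll": 0.03}, {"dx": 0.705, "dy": -0.825, "roll": 0.03}, {"dx": 0.705, "dy": -0.825, "roll": 0.03}]'

```text
invalid input
```

```bash
cat >> h.py <<'E'
def frac(target):  # tool-axis fractions from the measured pose to a world target
    s=get_state(); q=s['tool_rot']; M=R.from_quat(q[[1,2,3,0]]).as_matrix()
    return (M.T@(np.array(target)-s['eef_pos'])/.25).round(4), s['eef_pos'].round(4), np.degrees(np.arctan2(M[1,0],M[0,0])).round(2), s['time']
E
sed -i 's/diff_step=1e-3,loss/loss/; s/least_squares(res,list(p0)+\[0,0\],x_scale=\[.01,.01,.01,.05,.05,1,1\],/least_squares(lambda u:res(np.r_[p0,0,0]+(u-1)*S),np.ones(7),diff_step=.05,/; s/return s.x,/return np.r_[p0,0,0]+(s.x-1)*S,/' fit.py; sed -i 's/^def fitcup/S=np.array([.01,.01,.01,.05,.05,1,1])\ndef fitcup/' fit.py
python3 - <<'E'
from fit import *
print(frac([.5105,.143,.078]))
a=cv2.imread('pics/top0.png')[:,:,::-1]; b=cv2.imread('pics/scene0.png')[:,:,::-1]
A,_=contour(a,(363,191,40,40)); B,_=contour(b,(237,192,36,32))
for o in({'top':dense(A),'scene':dense(B)},{'scene':dense(B)}):
    p,e=fitcup(o); print('cup',p[:3].round(4),'lean deg',np.degrees(p[3:5]).round(2),p[5:],e)
E
```

```text
(array([ 2.1199, -2.4718,  0.614 ]), array([ 0.1755, -0.5992,  0.2301]), np.float64(16.32), 0.1)
cup [ 0.5384 -0.1626  0.0627] lean deg [-1.99  0.01] [-0.33004901 -0.02307165] 0.17449580201391504
cup [ 0.5303 -0.1662  0.0555] lean deg [-2.52  0.69] [-0.00021636 -0.00029538] 0.06720729995862147
```

>>> jog_arm --commands '[{"dx": 0.705, "dy": -0.825, "dz": 0, "roll": 0, "jaw": 1}, {"dx": 0.705, "dy": -0.825, "dz": 0, "roll": 0, "jaw": 1}, {"dx": 0.705, "dy": -0.825, "dz": 0, "roll": 0, "jaw": 1}, {"dx": 0.705, "dy": -0.825, "dz": 0, "roll": 0, "jaw": 1}, {"dx": 0.705, "dy": -0.825, "dz": 0, "roll": 0, "jaw": 1}, {"dx": 0.705, "dy": -0.825, "dz": 0, "roll": 0, "jaw": 1}, {"dx": 0.705, "dy": -0.825, "dz": 0, "roll": 0, "jaw": 1}, {"dx": 0.705, "dy": -0.825, "dz": 0, "roll": 0, "jaw": 1}]' --grip_force 80

```text
time: 0.9
eef_pos: [0.2868, -0.3524, 0.2312]
tool_rot: [0.0, 0.99, 0.142, -0.0]
contact_force: [-0.3, -0.4, -0.2]
grip_width: 0.0854
gripper_force: 0.0
```

>>> jog_arm --commands '[{"dx": 0.705, "dy": -0.825, "dz": 0, "roll": 0, "jaw": 1}, {"dx": 0.705, "dy": -0.825, "dz": 0, "roll": 0, "jaw": 1}, {"dx": 0.705, "dy": -0.825, "dz": 0, "roll": 0, "jaw": 1}, {"dx": 0.705, "dy": -0.825, "dz": 0, "roll": 0, "jaw": 1}, {"dx": 0.705, "dy": -0.825, "dz": 0, "roll": 0, "jaw": 1}, {"dx": 0.705, "dy": -0.825, "dz": 0, "roll": 0, "jaw": 1}, {"dx": 0.705, "dy": -0.825, "dz": 0, "roll": 0, "jaw": 1}, {"dx": 0.705, "dy": -0.825, "dz": 0, "roll": 0, "jaw": 1}]'

```text
time: 1.7
eef_pos: [0.398, -0.1059, 0.2311]
tool_rot: [0.0, 0.99, 0.142, -0.001]
contact_force: [-0.3, -0.6, 0.4]
grip_width: 0.0855
gripper_force: 0.0
```

>>> jog_arm --commands '[{"dx": 0.705, "dy": -0.825, "dz": 0, "roll": 0.03, "jaw": 1}, {"dx": 0.705, "dy": -0.825, "dz": 0, "roll": 0.03, "jaw": 1}, {"dx": 0.705, "dy": -0.825, "dz": 0, "roll": 0.03, "jaw": 1}, {"dx": 0.705, "dy": -0.825, "dz": 0, "roll": 0.03, "jaw": 1}, {"dx": 0.705, "dy": -0.825, "dz": 0, "roll": 0.03, "jaw": 1}, {"dx": 0.705, "dy": -0.825, "dz": 0, "roll": 0.03, "jaw": 1}, {"dx": 0.705, "dy": -0.825, "dz": 0, "roll": 0.03, "jaw": 1}, {"dx": 0.705, "dy": -0.825, "dz": 0, "roll": 0.03, "jaw": 1}, {"dx": 0.705, "dy": -0.825, "dz": 0, "roll": 0.03, "jaw": 1}]'

```text
time: 2.6
eef_pos: [0.5094, 0.1406, 0.2311]
tool_rot: [0.0, 0.999, 0.047, -0.0]
contact_force: [-0.6, -0.7, -1.1]
grip_width: 0.0852
gripper_force: 0.0
```

Run:
```python
from h import *
print(frac([.5105,.143,.078]))
```

```text
(array([ 0.0056, -0.0096,  0.6122]), array([0.5094, 0.1406, 0.2311]), np.float64(5.35), 2.6)
```

>>> jog_arm --commands '[{"dx": 0.006, "dy": -0.01, "dz": 0.2, "roll": 0, "jaw": 1}, {"dx": 0.006, "dy": -0.01, "dz": 0.4, "roll": 0, "jaw": 1}, {"dx": 0.006, "dy": -0.01, "dz": 0.55, "roll": 0, "jaw": 1}, {"dx": 0.006, "dy": -0.01, "dz": 0.612, "roll": 0, "jaw": 1}, {"dx": 0.006, "dy": -0.01, "dz": 0.612, "roll": 0, "jaw": 1}]'

```text
time: 3.1
eef_pos: [0.5087, 0.1437, 0.076]
tool_rot: [0.0, 0.999, 0.047, -0.002]
contact_force: [0.3, -0.1, 0.3]
grip_width: 0.0857
gripper_force: 0.0
```

>>> jog_arm --commands '[{"dx": 0, "dy": 0, "dz": 0, "roll": 0, "jaw": -1}, {"dx": 0, "dy": 0, "dz": 0, "roll": 0, "jaw": -1}, {"dx": 0, "dy": 0, "dz": 0, "roll": 0, "jaw": -1}, {"dx": 0, "dy": 0, "dz": 0, "roll": 0, "jaw": -1}, {"dx": 0, "dy": 0, "dz": 0, "roll": 0, "jaw": -1}, {"dx": 0, "dy": 0, "dz": 0, "roll": 0, "jaw": -1}, {"dx": 0, "dy": 0, "dz": 0, "roll": 0, "jaw": -1}, {"dx": 0, "dy": 0, "dz": 0, "roll": 0, "jaw": -1}, {"dx": 0, "dy": 0, "dz": 0, "roll": 0, "jaw": -1}]' --grip_force 80

```text
time: 4.0
eef_pos: [0.5115, 0.1454, 0.0798]
tool_rot: [-0.0, 0.999, 0.048, 0.001]
contact_force: [-0.6, 0.1, 6.5]
grip_width: 0.0254
gripper_force: 80.3
```

Run:
```python
from h import *
for i in range(3):
    s=get_state(); q=s['tool_rot']; M=R.from_quat(q[[1,2,3,0]]).as_matrix()
    print(s['time'],s['eef_pos'].round(4),s['contact_force'].round(1),s['moment'].round(2),M[:,2].round(4),s['dq'].round(4)); get_image('top')
```

```text
4.0 [0.5115 0.1454 0.0798] [-0.6  0.1  6.5] [-0.04  0.13 -0.  ] [ 2.2e-03  2.0e-04 -1.0e+00] [ 0.0002 -0.0013 -0.0003  0.0001  0.0005  0.0001]
4.05 [0.5115 0.1454 0.0798] [-0.1  0.5  6.5] [-0.04  0.15  0.02] [ 2.2e-03  2.0e-04 -1.0e+00] [ 0.0009  0.0011 -0.0023 -0.0012 -0.002  -0.    ]
4.1 [0.5115 0.1454 0.0798] [-1.1  0.1  6.5] [-0.03  0.19  0.03] [ 2.2e-03  2.0e-04 -1.0e+00] [-0.0004  0.0011  0.0006  0.0004  0.0005  0.0007]
```

>>> jog_arm --commands '[{"dx": 0, "dy": 0, "dz": -0.05, "roll": 0, "jaw": -1}, {"dx": 0, "dy": 0, "dz": -0.1, "roll": 0, "jaw": -1}, {"dx": 0, "dy": 0, "dz": -0.2, "roll": 0, "jaw": -1}, {"dx": 0, "dy": 0, "dz": -0.36, "roll": 0, "jaw": -1}, {"dx": 0, "dy": 0, "dz": -0.52, "roll": 0, "jaw": -1}, {"dx": 0, "dy": 0, "dz": -0.6, "roll": 0, "jaw": -1}, {"dx": 0, "dy": 0, "dz": -0.6, "roll": 0, "jaw": -1}, {"dx": 0, "dy": 0, "dz": -0.6, "roll": 0, "jaw": -1}]'

```text
time: 4.95
eef_pos: [0.5102, 0.1452, 0.2282]
tool_rot: [-0.0, 0.999, 0.048, 0.0]
contact_force: [-1.2, -0.1, -1.0]
grip_width: 0.0253
gripper_force: 79.8
```

Run:
```python
from h import *
for i in range(3):
    s=get_state(); q=s['tool_rot']; M=R.from_quat(q[[1,2,3,0]]).as_matrix()
    print(s['time'],s['eef_pos'].round(4),s['contact_force'].round(1),s['moment'].round(2),M[:,2].round(4))
    a=get_image('top'); b=get_image('scene')
x,y=proj('top',[.51,.143,.25])[0]; u,v=proj('scene',[.51,.143,.2])[0]
print(x,y,u,v); x,y,u,v=int(x),int(y),int(u),int(v)
cv2.imwrite('pics/c2.png',np.hstack([crop(a,x-40,y-60,80,120,5),crop(b,u-40,v-50,80,120,5)]))
```

```text
4.95 [0.5102 0.1452 0.2282] [-1.2 -0.1 -1. ] [ 0.02  0.03 -0.02] [ 1.e-04  1.e-04 -1.e+00]
5.05 [0.5093 0.1451 0.226 ] [-0.3 -0.1 -0.2] [-0.03  0.04  0.02] [-3.7e-03 -5.0e-04 -1.0e+00]
5.15 [0.5093 0.1451 0.226 ] [ 0.7 -0.  -0.4] [ 0.   -0.   -0.02] [-3.9e-03 -5.0e-04 -1.0e+00]
271.92354566340316 219.15189739124847 364.0039784769615 165.11525535006143
```

View pics/c2.png

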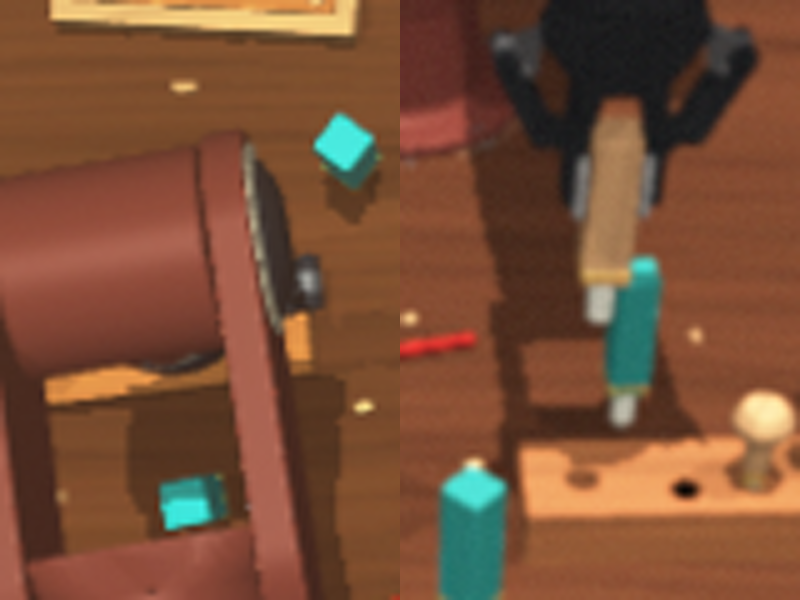

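The drift hangs straight in the gripper with its nose at scene ≈(363.6,179). The empty hole mouth shows at scene ≈(400,260).

Run:
```python
from fit import *
s=get_state();t=s['eef_pos'];print(t)
print('tcp proj of nose (if centred)',proj('scene',[t-[0,0,.0678],t-[0,0,.0678]+[.007,0,0],t+[0,0,.05]]), 'hole mouth',proj('scene',[t*[1,1,0]+[0,0,.04]]))
print('hole seen', at_z('scene',((183.5)/5-.5+324,(480.5)/5-.5+115),.04))
a=cv2.imread('pics/top0.png')[:,:,::-1]; b=cv2.imread('pics/scene0.png')[:,:,::-1]
A,_=contour(a,(363,191,40,40)); B,_=contour(b,(237,192,36,32))
import fit
for z in(.056,.060,.064):
  for n,o in(('top',A),('scene',B)):
    fit.S=np.array([.01,.01,1e-9,.05,.05,1e-9,1e-9]); p,e=fit.fitcup({n:dense(o)},(.537,-.163,z,0,0)); print(z,n,p[:3].round(4),np.degrees(p[3:5]).round(2),round(e,3))
print(frac([.538,-.163,.18]))
```

```text
[0.50970115 0.14511071 0.22657226]
tcp proj of nose (if centred) [[363.63971921 177.43648594]
 [363.70512731 178.97256325]
 [367.10301529 140.19308572]] hole mouth [[360.63260515 209.53299489]]
hole seen [0.51451623 0.14374265 0.04      ]
0.056 top [ 0.5392 -0.1637  0.056 ] [3.66 5.62] 0.071
0.056 scene [ 0.5309 -0.166   0.056 ] [-2.51  0.63] 0.067
0.06 top [ 0.5389 -0.1632  0.06  ] [4.48 6.41] 0.083
0.06 scene [ 0.5353 -0.1647  0.06  ] [-2.39  0.19] 0.075
0.064 top [ 0.5386 -0.1627  0.064 ] [5.31 7.07] 0.098
0.064 scene [ 0.5397 -0.1633  0.064 ] [-2.29 -0.26] 0.092
(array([-0.0053,  1.2376,  0.1864]), array([0.5097, 0.1451, 0.2266]), np.float64(5.52), 5.25)
```

>>> jog_arm --commands '[{"dx": -0.008, "dy": 0.665, "dz": 0, "roll": 0, "jaw": -1}, {"dx": -0.008, "dy": 0.665, "dz": 0, "roll": 0, "jaw": -1}, {"dx": -0.008, "dy": 0.665, "dz": 0, "roll": 0, "jaw": -1}, {"dx": -0.008, "dy": 0.665, "dz": 0, "roll": 0, "jaw": -1}, {"dx": -0.008, "dy": 0.665, "dz": 0, "roll": 0, "jaw": -1}]'

```text
time: 5.75
eef_pos: [0.5243, -0.0227, 0.2275]
tool_rot: [0.0, 0.999, 0.046, -0.001]
contact_force: [0.2, 0.3, -0.3]
grip_width: 0.025
gripper_force: 79.8
```

>>> jog_arm --commands '[{"dx": -0.008, "dy": 0.665, "dz": 0.08, "roll": 0, "jaw": -1}, {"dx": -0.008, "dy": 0.665, "dz": 0.18, "roll": 0, "jaw": -1}, {"dx": -0.008, "dy": 0.665, "dz": 0.28, "roll": 0, "jaw": -1}, {"dx": -0.008, "dy": 0.665, "dz": 0.34, "roll": 0, "jaw": -1}, {"dx": -0.008, "dy": 0.665, "dz": 0.34, "roll": 0, "jaw": -1}, {"dx": -0.008, "dy": 0.665, "dz": 0.34, "roll": 0, "jaw": -1}, {"dx": -0.008, "dy": 0.665, "dz": 0.34, "roll": 0, "jaw": -1}, {"dx": -0.008, "dy": 0.665, "dz": 0.34, "roll": 0, "jaw": -1}]'

```text
time: 6.55
eef_pos: [0.5396, -0.1852, 0.1452]
tool_rot: [0.001, 0.999, 0.049, 0.001]
contact_force: [0.6, 0.6, -0.4]
grip_width: 0.0252
gripper_force: 79.7
```

```bash
cat > st.py <<'E'
from h import *
s=get_state(); q=s['tool_rot']; M=R.from_quat(q[[1,2,3,0]]).as_matrix()
n=s['eef_pos']+M[:,2]*.0678
print(round(s['time'],2),'nose mm',(n*1e3).round(2),'F',s['contact_force'].round(1),'dq',abs(s['dq']).max().round(4),'yaw',np.degrees(np.arctan2(M[1,0],M[0,0])).round(2),'toolz',M[:,2].round(4))
for k,o in dict(my=(0,-23),py=(0,23),mx=(-23,0),px=(23,0)).items():
    print(k,(M.T@(np.r_[.538+o[0]/1e3,-.163+o[1]/1e3,n[2]]-n)/.25).round(3)[:2],end=' ')
E
python3 st.py
```

```text
6.55 nose mm [ 539.82 -185.29   77.38] F [ 0.6  0.6 -0.4] dq 0.0031 yaw 5.63 toolz [ 0.0029 -0.0011 -1.    ]
my [-0.008  0.002] py [ 0.011 -0.181] mx [-0.09  -0.098] px [ 0.093 -0.08 ]
```

>>> jog_arm --commands '[{"dx": -0.008, "dy": 0.002, "dz": 0.02, "roll": 0, "jaw": -1}, {"dx": -0.008, "dy": 0.002, "dz": 0.04, "roll": 0, "jaw": -1}, {"dx": -0.008, "dy": 0.002, "dz": 0.05, "roll": 0, "jaw": -1}, {"dx": -0.008, "dy": 0.002, "dz": 0.05, "roll": 0, "jaw": -1}, {"dx": -0.008, "dy": 0.002, "dz": 0.05, "roll": 0, "jaw": -1}]'

```text
time: 7.05
eef_pos: [0.5364, -0.1868, 0.1307]
tool_rot: [-0.0, 0.999, 0.048, -0.0]
contact_force: [0.2, 0.4, -0.8]
grip_width: 0.0252
gripper_force: 79.9
```

```bash
python3 st.py
```

```text
7.05 nose mm [ 536.41 -186.76   62.86] F [ 0.2  0.4 -0.8] dq 0.0043 yaw 5.51 toolz [-3.e-04  2.e-04 -1.e+00]
my [ 0.007 -0.002] py [ 0.024 -0.186] mx [-0.076 -0.103] px [ 0.107 -0.085]
```

>>> jog_arm --commands '[{"dx": 0, "dy": 0, "dz": 0.01, "roll": 0, "jaw": -1}, {"dx": 0, "dy": 0, "dz": 0.01, "roll": 0, "jaw": -1}, {"dx": 0, "dy": 0, "dz": 0.01, "roll": 0, "jaw": -1}, {"dx": 0, "dy": 0, "dz": 0.01, "roll": 0, "jaw": -1}]'

```text
time: 7.45
eef_pos: [0.5368, -0.1872, 0.1291]
tool_rot: [0.0, 0.999, 0.048, 0.0]
contact_force: [-1.5, -0.7, 4.6]
grip_width: 0.0255
gripper_force: 80.4
```

```bash
python3 st.py
```

```text
7.45 nose mm [ 536.87 -187.28   61.26] F [-1.5 -0.7  4.6] dq 0.0013 yaw 5.52 toolz [ 8.e-04 -9.e-04 -1.e+00]
my [ 0.005 -0.005] py [ 0.023 -0.188] mx [-0.078 -0.105] px [ 0.105 -0.087]
```

>>> jog_arm --commands '[{"dx": 0, "dy": 0, "dz": 0.01, "roll": 0, "jaw": -1}, {"dx": 0, "dy": 0, "dz": 0.01, "roll": 0, "jaw": -1}, {"dx": 0, "dy": 0, "dz": 0.01, "roll": 0, "jaw": -1}]'

```text
time: 7.75
eef_pos: [0.5369, -0.1878, 0.1274]
tool_rot: [0.001, 0.999, 0.048, 0.0]
contact_force: [-3.1, -1.7, 7.2]
grip_width: 0.0256
gripper_force: 80.7
```

```bash
python3 st.py
```

```text
7.75 nose mm [ 537.01 -187.96   59.63] F [-3.1 -1.7  7.2] dq 0.0023 yaw 5.52 toolz [ 0.001  -0.0023 -1.    ]
my [ 0.005 -0.007] py [ 0.022 -0.191] mx [-0.078 -0.108] px [ 0.105 -0.09 ]
```

>>> jog_arm --commands '[{"dx": 0.022, "dy": 0, "dz": -0.05, "roll": 0, "jaw": -1}, {"dx": 0.022, "dy": -0.1, "dz": -0.05, "roll": 0, "jaw": -1}, {"dx": 0.022, "dy": -0.188, "dz": -0.05, "roll": 0, "jaw": -1}, {"dx": 0.022, "dy": -0.188, "dz": -0.05, "roll": 0, "jaw": -1}, {"dx": 0.022, "dy": -0.188, "dz": -0.02, "roll": 0, "jaw": -1}, {"dx": 0.022, "dy": -0.188, "dz": -0.02, "roll": 0, "jaw": -1}, {"dx": 0.022, "dy": -0.188, "dz": -0.02, "roll": 0, "jaw": -1}]'

```text
time: 8.45
eef_pos: [0.5372, -0.14, 0.1301]
tool_rot: [-0.0, 0.999, 0.048, -0.001]
contact_force: [0.4, -0.7, 0.6]
grip_width: 0.0253
gripper_force: 79.8
```

```bash
python3 st.py
```

```text
8.45 nose mm [ 537.13 -139.98   62.3 ] F [ 0.4 -0.7  0.6] dq 0.0083 yaw 5.47 toolz [-1.e-03  4.e-04 -1.e+00]
my [-0.014  0.184] py [0.003 0.   ] mx [-0.097  0.083] px [0.086 0.101]
```

>>> jog_arm --commands '[{"dx": 0, "dy": 0, "dz": 0.01, "roll": 0, "jaw": -1}, {"dx": 0, "dy": 0, "dz": 0.01, "roll": 0, "jaw": -1}, {"dx": 0, "dy": 0, "dz": 0.01, "roll": 0, "jaw": -1}]'

```text
time: 8.75
eef_pos: [0.5375, -0.1397, 0.1283]
tool_rot: [-0.0, 0.999, 0.048, -0.0]
contact_force: [-0.7, -0.7, 0.6]
grip_width: 0.0255
gripper_force: 79.9
```

```bash
python3 st.py
```

```text
8.75 nose mm [ 537.46 -139.72   60.5 ] F [-0.7 -0.7  0.6] dq 0.0034 yaw 5.5 toolz [-1.e-04  1.e-04 -1.e+00]
my [-0.016  0.184] py [0.002 0.001] mx [-0.098  0.084] px [0.085 0.102]
```

>>> jog_arm --commands '[{"dx": 0, "dy": 0, "dz": 0.01, "roll": 0, "jaw": -1}, {"dx": 0, "dy": 0, "dz": 0.01, "roll": 0, "jaw": -1}, {"dx": 0, "dy": 0, "dz": 0.01, "roll": 0, "jaw": -1}]'

```text
time: 9.05
eef_pos: [0.5379, -0.1396, 0.1273]
tool_rot: [0.0, 0.999, 0.048, 0.0]
contact_force: [-2.0, 1.0, 4.2]
grip_width: 0.0251
gripper_force: 80.5
```

```bash
python3 st.py
```

```text
9.05 nose mm [ 537.92 -139.62   59.48] F [-2.   1.   4.2] dq 0.0017 yaw 5.52 toolz [ 7.e-04 -1.e-04 -1.e+00]
my [-0.018  0.185] py [0.    0.002] mx [-0.1    0.084] px [0.083 0.102]
```

>>> jog_arm --commands '[{"dx": -0.098, "dy": 0.084, "dz": -0.03, "roll": 0, "jaw": -1}, {"dx": -0.098, "dy": 0.084, "dz": -0.03, "roll": 0, "jaw": -1}, {"dx": -0.098, "dy": 0.084, "dz": -0.01, "roll": 0, "jaw": -1}, {"dx": -0.098, "dy": 0.084, "dz": -0.01, "roll": 0, "jaw": -1}, {"dx": -0.098, "dy": 0.084, "dz": -0.01, "roll": 0, "jaw": -1}]'

```text
time: 9.55
eef_pos: [0.515, -0.1622, 0.1276]
tool_rot: [-0.0, 0.999, 0.048, -0.0]
contact_force: [0.6, 0.6, -0.7]
grip_width: 0.025
gripper_force: 79.7
```

```bash
python3 st.py
```

```text
9.55 nose mm [ 514.97 -162.12   59.82] F [ 0.6  0.6 -0.7] dq 0.0029 yaw 5.55 toolz [-1.e-03  8.e-04 -1.e+00]
my [0.082 0.104] py [ 0.1   -0.079] mx [-0.     0.004] px [0.183 0.021]
```

>>> jog_arm --commands '[{"dx": 0, "dy": 0, "dz": 0.01, "roll": 0, "jaw": -1}, {"dx": 0, "dy": 0, "dz": 0.01, "roll": 0, "jaw": -1}, {"dx": 0, "dy": 0, "dz": 0.01, "roll": 0, "jaw": -1}]'

```text
time: 9.85
eef_pos: [0.5153, -0.1624, 0.1267]
tool_rot: [-0.0, 0.999, 0.048, -0.0]
contact_force: [-2.8, -0.3, 4.9]
grip_width: 0.0247
gripper_force: 80.5
```

```bash
python3 st.py
```

```text
9.85 nose mm [ 515.29 -162.38   58.9 ] F [-2.8 -0.3  4.9] dq 0.0014 yaw 5.56 toolz [-6.e-04  3.e-04 -1.e+00]
my [0.081 0.103] py [ 0.099 -0.08 ] mx [-0.001  0.002] px [0.182 0.02 ]
```

>>> jog_arm --commands '[{"dx": 0.184, "dy": 0.018, "dz": -0.04, "roll": 0, "jaw": -1}, {"dx": 0.184, "dy": 0.018, "dz": -0.04, "roll": 0, "jaw": -1}, {"dx": 0.184, "dy": 0.018, "dz": -0.01, "roll": 0, "jaw": -1}, {"dx": 0.184, "dy": 0.018, "dz": -0.01, "roll": 0, "jaw": -1}, {"dx": 0.184, "dy": 0.018, "dz": -0.01, "roll": 0, "jaw": -1}]'

```text
time: 10.35
eef_pos: [0.5602, -0.1625, 0.1274]
tool_rot: [-0.0, 0.999, 0.048, -0.001]
contact_force: [-0.2, 0.4, -0.2]
grip_width: 0.0253
gripper_force: 79.8
```

```bash
python3 st.py
```

```text
10.35 nose mm [ 560.1  -162.4    59.61] F [-0.2  0.4 -0.2] dq 0.0087 yaw 5.51 toolz [-1.7e-03  7.0e-04 -1.0e+00]
my [-0.097  0.085] py [-0.079 -0.098] mx [-0.18  -0.015] px [0.003 0.003]
```

>>> jog_arm --commands '[{"dx": 0, "dy": 0, "dz": 0.01, "roll": 0, "jaw": -1}, {"dx": 0, "dy": 0, "dz": 0.01, "roll": 0, "jaw": -1}, {"dx": 0, "dy": 0, "dz": 0.01, "roll": 0, "jaw": -1}]'

```text
time: 10.65
eef_pos: [0.561, -0.1628, 0.1259]
tool_rot: [-0.0, 0.999, 0.048, -0.0]
contact_force: [-0.6, 0.0, 0.3]
grip_width: 0.0253
gripper_force: 80.1
```

```bash
python3 st.py
```

```text
10.65 nose mm [ 560.97 -162.78   58.05] F [-0.6  0.   0.3] dq 0.0036 yaw 5.51 toolz [-2.e-04  1.e-04 -1.e+00]
my [-0.1    0.084] py [-0.083 -0.1  ] mx [-0.183 -0.017] px [0.    0.001]
```

>>> jog_arm --commands '[{"dx": -0.097, "dy": 0.085, "dz": -0.04, "roll": 0, "jaw": -1}, {"dx": -0.097, "dy": 0.085, "dz": -0.04, "roll": 0, "jaw": -1}, {"dx": -0.097, "dy": 0.085, "dz": -0.01, "roll": 0, "jaw": -1}, {"dx": -0.097, "dy": 0.085, "dz": -0.01, "roll": 0, "jaw": -1}, {"dx": -0.097, "dy": 0.085, "dz": -0.01, "roll": 0, "jaw": -1}]'

```text
time: 11.15
eef_pos: [0.5389, -0.1856, 0.1272]
tool_rot: [-0.001, 0.999, 0.048, -0.001]
contact_force: [-0.2, -0.4, -0.5]
grip_width: 0.0251
gripper_force: 79.9
```

```bash
python3 st.py
```

```text
11.15 nose mm [ 538.84 -185.54   59.39] F [-0.2 -0.4 -0.5] dq 0.0104 yaw 5.55 toolz [-0.0015  0.001  -1.    ]
my [-0.004  0.002] py [ 0.014 -0.182] mx [-0.086 -0.099] px [ 0.097 -0.081]
```

>>> jog_arm --commands '[{"dx": 0, "dy": 0, "dz": 0.01, "roll": 0, "jaw": -1}, {"dx": 0, "dy": 0, "dz": 0.01, "roll": 0, "jaw": -1}, {"dx": 0, "dy": 0, "dz": 0.01, "roll": 0, "jaw": -1}]'

```text
time: 11.45
eef_pos: [0.5393, -0.1861, 0.1257]
tool_rot: [-0.0, 0.999, 0.048, -0.0]
contact_force: [-0.1, 1.4, -0.4]
grip_width: 0.0253
gripper_force: 79.9
```

Run:
```python
exec(open('st.py').read())
a=get_image('scene'); u,v=255,190
cv2.imwrite('pics/c3.png',crop(a,u-50,v-50,100,80,7))
```

```text
11.45 nose mm [ 539.29 -186.07   57.88] F [-0.1  1.4 -0.4] dq 0.0028 yaw 5.54 toolz [-2.e-04  1.e-04 -1.e+00]
my [-0.005 -0.001] py [ 0.013 -0.184] mx [-0.088 -0.101] px [ 0.095 -0.083]
```

View pics/c3.png

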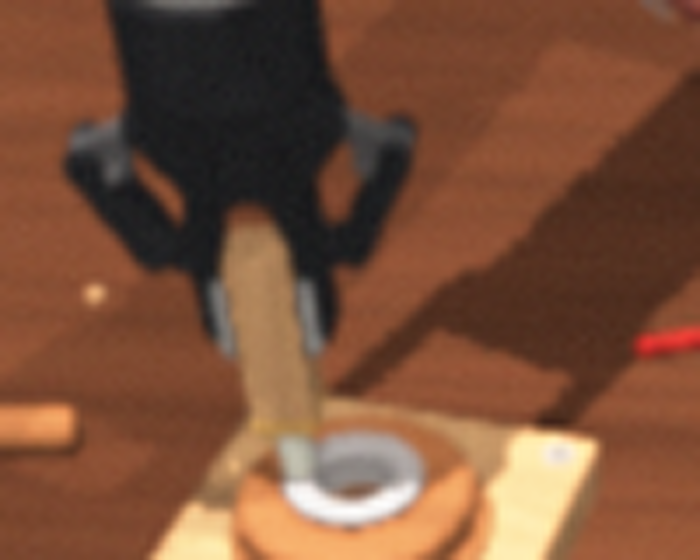

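Run:
```python
from h import *
s=get_state(); q=s['tool_rot']; M=R.from_quat(q[[1,2,3,0]]).as_matrix(); t=s['eef_pos']
n=t+M[:,2]*.0678
P=[n,n-M[:,2]*.028,n-M[:,2]*.118]
P+= [n-M[:,2]*.028+M@np.array([.013*a,.013*b,0]) for a,b in((1,1),(1,-1))]+[n-M[:,2]*.118+M@np.array([.013*a,.013*b,0]) for a,b in((1,1),(1,-1))]
print(((proj('scene',P)-[205,140]+.5)*7-.5).round(0))
c=[.538,-.163,.0594]
print('flange left/right/front/back',((proj('scene',np.array(c)+[[0,-.029,0],[0,.029,0],[.029,0,0],[-.029,0,0],[0,0,0]])-[205,140]+.5)*7-.5).round(0))
```

```text
[[301. 473.]
 [292. 422.]
 [259. 245.]
 [256. 444.]
 [320. 442.]
 [221. 266.]
 [288. 265.]]
flange left/right/front/back [[287. 468.]
 [425. 474.]
 [342. 518.]
 [369. 426.]
 [356. 471.]]
```

>>> jog_arm --commands '[{"dx": 0, "dy": 0, "dz": 0.01, "roll": 0, "jaw": -1}, {"dx": 0, "dy": 0, "dz": 0.01, "roll": 0, "jaw": -1}, {"dx": 0, "dy": 0, "dz": 0.01, "roll": 0, "jaw": -1}]'

```text
time: 11.8
eef_pos: [0.5396, -0.1865, 0.1243]
tool_rot: [0.0, 0.999, 0.048, 0.0]
contact_force: [-1.6, 0.7, 5.0]
grip_width: 0.0251
gripper_force: 80.4
```

```bash
python3 st.py
python3 - <<'E'
from h import *
t=np.array([.5093,.1451,.226]); 
print(proj('scene',[t+[.013,0,-.0398]]),'obs v 171.2')
E
```

```text
11.8 nose mm [ 539.7  -186.57   56.53] F [-1.6  0.7  5. ] dq 0.0027 yaw 5.52 toolz [ 9.e-04 -6.e-04 -1.e+00]
my [-0.007 -0.003] py [ 0.011 -0.186] mx [-0.089 -0.103] px [ 0.094 -0.086] [[364.52385629 172.03963335]] obs v 171.2
```

>>> jog_arm --commands '[{"dx": 0, "dy": 0, "dz": -0.1, "roll": 0, "jaw": -1}, {"dx": 0, "dy": 0.2, "dz": -0.24, "roll": 0, "jaw": -1}, {"dx": 0, "dy": 0.36, "dz": -0.24, "roll": 0, "jaw": -1}, {"dx": 0, "dy": 0.36, "dz": -0.24, "roll": 0, "jaw": -1}, {"dx": 0, "dy": 0.36, "dz": -0.24, "roll": 0, "jaw": -1}]'

```text
time: 12.3
eef_pos: [0.5476, -0.2768, 0.1828]
tool_rot: [-0.0, 0.999, 0.047, -0.0]
contact_force: [-0.2, 0.0, -1.1]
grip_width: 0.0252
gripper_force: 79.6
```

```bash
python3 - <<'E'
exec(open('st.py').read()); print()
import fit
from fit import *
b=get_image('scene'); b0=cv2.imread('pics/scene0.png')[:,:,::-1]
cv2.imwrite('pics/scene1.png',b[:,:,::-1])
for im in(b0,b):
    B,_=contour(im,(237,192,36,32)); print(B.min(0),B.max(0),B.mean(0))
    fit.S=np.array([1e-9,1e-9,.01,.05,.05,.1,.1])
    p,e=fit.fitcup({'scene':dense(B)},(.538,-.163,.06,0,0)); print(p[:3].round(4),np.degrees(p[3:5]).round(2),p[5:],round(e,3))
n0,v0=n,M
P=[n,n-M[:,2]*.028+M[:,0]*.013]; print(proj('scene',P))
u,v=proj('scene',[n])[0].astype(int); print(u,v)
cv2.imwrite('pics/c4.png',np.hstack([crop(b0,230,180,50,60,8),crop(b,230,180,50,60,8)]))
cv2.imwrite('pics/c5.png',crop(b,u-25,v-40,50,60,8))
cv2.imwrite('pics/c45.png',np.hstack([cv2.imread('pics/c4.png')[:, :800],]))
E
python3 -c "
import cv2,numpy as np
a=cv2.imread('pics/c4.png');b=cv2.imread('pics/c5.png')
o=np.hstack([a,b]);cv2.imwrite('pics/c6.png',cv2.resize(o,(800,320)))"
```

```text
12.3 nose mm [ 547.61 -276.72  115.  ] F [-0.2  0.  -1.1] dq 0.0356 yaw 5.41 toolz [-3.e-04  6.e-04 -1.e+00]
my [-0.004 -0.365] py [ 0.013 -0.548] mx [-0.087 -0.465] px [ 0.096 -0.448] 
[245.0625 199.4375] [265.0625 213.8125] [255.74107 206.52678]
[ 0.538  -0.163   0.0625] [-2.38 -0.11] [-0.22719047  0.00845066] 0.135
[244.9375 200.9375] [264.9375 214.3125] [255.25613 207.80269]
[ 0.538  -0.163   0.0591] [ 1.01 -3.52] [-0.48319568  0.00912846] 0.233
[[212.54609032 192.77433243]
 [209.56645232 187.87256253]]
212 192
```

View pics/c6.png

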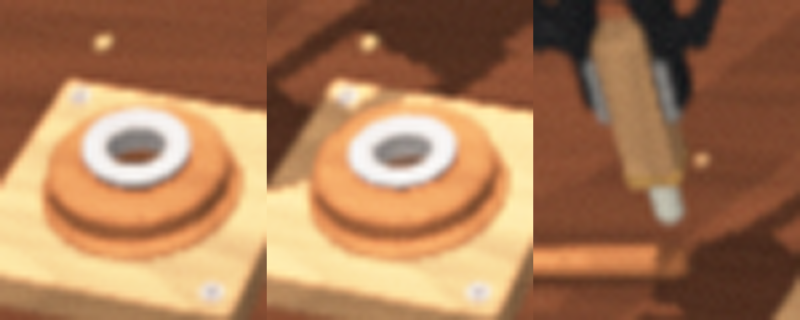

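The middle crop shows the cup has sunk (scene fit 62.5→59.1 mm). The right crop shows the drift still straight and seated in the grip. I'll probe the +y side next.

>>> jog_arm --commands '[{"dx": 0.013, "dy": -0.2, "dz": 0, "roll": 0, "jaw": -1}, {"dx": 0.013, "dy": -0.4, "dz": 0, "roll": 0, "jaw": -1}, {"dx": 0.013, "dy": -0.548, "dz": 0.1, "roll": 0, "jaw": -1}, {"dx": 0.013, "dy": -0.548, "dz": 0.18, "roll": 0, "jaw": -1}, {"dx": 0.013, "dy": -0.548, "dz": 0.205, "roll": 0, "jaw": -1}, {"dx": 0.013, "dy": -0.548, "dz": 0.205, "roll": 0, "jaw": -1}, {"dx": 0.013, "dy": -0.548, "dz": 0.205, "roll": 0, "jaw": -1}]'

```text
time: 13.05
eef_pos: [0.5383, -0.1396, 0.1327]
tool_rot: [0.0, 0.999, 0.048, 0.0]
contact_force: [0.4, 0.3, 0.7]
grip_width: 0.025
gripper_force: 79.6
```

>>> jog_arm --commands '[{"dx": 0, "dy": 0, "dz": 0.006, "roll": 0, "jaw": -1}, {"dx": 0, "dy": 0, "dz": 0.006, "roll": 0, "jaw": -1}]'

```text
time: 13.25
eef_pos: [0.5385, -0.1399, 0.1314]
tool_rot: [0.0, 0.999, 0.048, 0.001]
contact_force: [-0.6, 0.5, -0.2]
grip_width: 0.0251
gripper_force: 79.6
```

>>> jog_arm --commands '[{"dx": 0, "dy": 0, "dz": 0.006, "roll": 0, "jaw": -1}, {"dx": 0, "dy": 0, "dz": 0.006, "roll": 0, "jaw": -1}]'

```text
time: 13.45
eef_pos: [0.538, -0.1395, 0.1291]
tool_rot: [0.0, 0.999, 0.048, 0.0]
contact_force: [0.2, -0.8, -1.2]
grip_width: 0.0253
gripper_force: 79.6
```

```bash
python3 st.py
```

```text
13.45 nose mm [ 537.98 -139.47   61.33] F [ 0.2 -0.8 -1.2] dq 0.0035 yaw 5.49 toolz [ 1.e-04  0.e+00 -1.e+00]
my [-0.018  0.185] py [-0.     0.002] mx [-0.1    0.085] px [0.083 0.103]
```

>>> jog_arm --commands '[{"dx": 0, "dy": 0, "dz": 0.006, "roll": 0, "jaw": -1}, {"dx": 0, "dy": 0, "dz": 0.006, "roll": 0, "jaw": -1}]'

```text
time: 13.65
eef_pos: [0.5378, -0.1392, 0.1273]
tool_rot: [-0.0, 0.999, 0.048, -0.0]
contact_force: [-0.0, -0.6, -0.0]
grip_width: 0.0251
gripper_force: 79.6
```

>>> jog_arm --commands '[{"dx": 0, "dy": 0, "dz": 0.004, "roll": 0, "jaw": -1}, {"dx": 0, "dy": 0, "dz": 0.004, "roll": 0, "jaw": -1}]'

```text
time: 13.85
eef_pos: [0.5379, -0.1391, 0.1264]
tool_rot: [-0.0, 0.999, 0.048, -0.0]
contact_force: [-0.1, 0.7, -0.5]
grip_width: 0.0251
gripper_force: 79.6
```

>>> jog_arm --commands '[{"dx": 0, "dy": 0, "dz": 0.004, "roll": 0, "jaw": -1}, {"dx": 0, "dy": 0, "dz": 0.004, "roll": 0, "jaw": -1}]'

```text
time: 14.05
eef_pos: [0.5378, -0.1392, 0.1254]
tool_rot: [-0.0, 0.999, 0.048, -0.0]
contact_force: [-0.2, -0.0, -0.0]
grip_width: 0.0251
gripper_force: 79.6
```

>>> jog_arm --commands '[{"dx": 0, "dy": 0, "dz": 0.0, "roll": 0, "jaw": -1}]'

```text
time: 14.15
eef_pos: [0.5379, -0.1392, 0.1255]
tool_rot: [-0.0, 0.999, 0.048, -0.0]
contact_force: [-0.0, -0.3, -0.3]
grip_width: 0.025
gripper_force: 79.6
```

>>> jog_arm --commands '[{"dx": 0, "dy": 0, "dz": 0.004, "roll": 0, "jaw": -1}, {"dx": 0, "dy": 0, "dz": 0.004, "roll": 0, "jaw": -1}]'

```text
time: 14.35
eef_pos: [0.538, -0.1392, 0.1245]
tool_rot: [0.0, 0.999, 0.048, 0.0]
contact_force: [-0.1, -0.3, -1.1]
grip_width: 0.0248
gripper_force: 79.6
```

>>> jog_arm --commands '[{"dx": 0, "dy": 0, "dz": 0.004, "roll": 0, "jaw": -1}, {"dx": 0, "dy": 0, "dz": 0.004, "roll": 0, "jaw": -1}]'

```text
time: 14.55
eef_pos: [0.5381, -0.1393, 0.1243]
tool_rot: [0.0, 0.999, 0.048, 0.0]
contact_force: [-1.3, 0.6, 3.4]
grip_width: 0.0254
gripper_force: 80.3
```

>>> jog_arm --commands '[{"dx": 0.083, "dy": 0.1, "dz": -0.03, "roll": 0, "jaw": -1}, {"dx": 0.083, "dy": 0.1, "dz": -0.03, "roll": 0, "jaw": -1}, {"dx": 0.083, "dy": 0.1, "dz": -0.012, "roll": 0, "jaw": -1}, {"dx": 0.083, "dy": 0.1, "dz": -0.012, "roll": 0, "jaw": -1}]'

```text
time: 14.95
eef_pos: [0.5598, -0.1614, 0.1249]
tool_rot: [-0.001, 0.999, 0.048, -0.001]
contact_force: [-0.5, 0.4, -0.9]
grip_width: 0.025
gripper_force: 79.6
```

>>> jog_arm --commands '[{"dx": 0, "dy": 0, "dz": 0.004, "roll": 0, "jaw": -1}, {"dx": 0, "dy": 0, "dz": 0.004, "roll": 0, "jaw": -1}]'

```text
time: 15.15
eef_pos: [0.5604, -0.1616, 0.125]
tool_rot: [-0.0, 0.999, 0.048, -0.0]
contact_force: [0.2, 0.8, -0.7]
grip_width: 0.0253
gripper_force: 79.6
```

>>> jog_arm --commands '[{"dx": 0, "dy": 0, "dz": 0.004, "roll": 0, "jaw": -1}, {"dx": 0, "dy": 0, "dz": 0.004, "roll": 0, "jaw": -1}]'

```text
time: 15.35
eef_pos: [0.561, -0.1619, 0.1247]
tool_rot: [-0.0, 0.999, 0.048, 0.0]
contact_force: [-0.5, 0.7, -0.1]
grip_width: 0.0253
gripper_force: 79.9
```

```bash
python3 st.py
```

```text
15.35 nose mm [ 560.96 -161.93   56.94] F [-0.5  0.7 -0.1] dq 0.0017 yaw 5.53 toolz [ 1.e-04  0.e+00 -1.e+00]
my [-0.101  0.087] py [-0.083 -0.096] mx [-0.183 -0.013] px [-0.     0.004]
```

>>> jog_arm --commands '[{"dx": 0, "dy": 0, "dz": 0.004, "roll": 0, "jaw": -1}, {"dx": 0, "dy": 0, "dz": 0.004, "roll": 0, "jaw": -1}]'

```text
time: 15.55
eef_pos: [0.5611, -0.162, 0.1245]
tool_rot: [-0.0, 0.999, 0.048, 0.0]
contact_force: [-2.6, 0.6, 5.1]
grip_width: 0.0256
gripper_force: 80.5
```

>>> jog_arm --commands '[{"dx": 0, "dy": 0, "dz": 0.004, "roll": 0, "jaw": -1}, {"dx": 0, "dy": 0, "dz": 0.004, "roll": 0, "jaw": -1}]'

```text
time: 15.75
eef_pos: [0.5613, -0.1622, 0.1238]
tool_rot: [0.0, 0.999, 0.048, 0.0]
contact_force: [-1.9, 1.2, 5.8]
grip_width: 0.025
gripper_force: 80.8
```

>>> jog_arm --commands '[{"dx": -0.183, "dy": -0.013, "dz": -0.03, "roll": 0, "jaw": -1}, {"dx": -0.183, "dy": -0.013, "dz": -0.03, "roll": 0, "jaw": -1}, {"dx": -0.183, "dy": -0.013, "dz": -0.012, "roll": 0, "jaw": -1}, {"dx": -0.183, "dy": -0.013, "dz": -0.012, "roll": 0, "jaw": -1}]'

```text
time: 16.15
eef_pos: [0.5155, -0.1634, 0.1252]
tool_rot: [0.0, 0.999, 0.048, 0.0]
contact_force: [-0.2, -0.7, -0.1]
grip_width: 0.0254
gripper_force: 79.6
```

>>> jog_arm --commands '[{"dx": 0, "dy": 0, "dz": 0.004, "roll": 0, "jaw": -1}, {"dx": 0, "dy": 0, "dz": 0.004, "roll": 0, "jaw": -1}]'

```text
time: 16.35
eef_pos: [0.5158, -0.1634, 0.1246]
tool_rot: [0.0, 0.999, 0.048, 0.0]
contact_force: [0.7, 0.1, -1.3]
grip_width: 0.0251
gripper_force: 79.6
```

>>> jog_arm --commands '[{"dx": 0, "dy": 0, "dz": 0.004, "roll": 0, "jaw": -1}, {"dx": 0, "dy": 0, "dz": 0.004, "roll": 0, "jaw": -1}]'

```text
time: 16.55
eef_pos: [0.5154, -0.1633, 0.1234]
tool_rot: [-0.0, 0.999, 0.048, -0.0]
contact_force: [-0.7, -0.6, -0.6]
grip_width: 0.0252
gripper_force: 79.6
```

>>> jog_arm --commands '[{"dx": 0, "dy": 0, "dz": 0.004, "roll": 0, "jaw": -1}, {"dx": 0, "dy": 0, "dz": 0.004, "roll": 0, "jaw": -1}]'

```text
time: 16.75
eef_pos: [0.5154, -0.1633, 0.1232]
tool_rot: [0.0, 0.999, 0.048, 0.0]
contact_force: [-1.8, 0.7, 2.9]
grip_width: 0.025
gripper_force: 80.3
```

>>> jog_arm --commands '[{"dx": 0, "dy": 0, "dz": 0.004, "roll": 0, "jaw": -1}, {"dx": 0, "dy": 0, "dz": 0.004, "roll": 0, "jaw": -1}]'

```text
time: 16.95
eef_pos: [0.5155, -0.1633, 0.1231]
tool_rot: [0.0, 0.999, 0.048, 0.0]
contact_force: [-2.2, 2.6, 6.8]
grip_width: 0.0251
gripper_force: 80.9
```

```bash
python3 st.py
```

```text
16.95 nose mm [ 515.58 -163.36   55.28] F [-2.2  2.6  6.8] dq 0.0033 yaw 5.52 toolz [ 6.e-04 -1.e-04 -1.e+00]
my [0.081 0.099] py [ 0.098 -0.084] mx [-0.002 -0.002] px [0.181 0.016]
```

>>> jog_arm --commands '[{"dx": 0.098, "dy": -0.084, "dz": -0.03, "roll": 0, "jaw": -1}, {"dx": 0.098, "dy": -0.084, "dz": -0.03, "roll": 0, "jaw": -1}, {"dx": 0.098, "dy": -0.084, "dz": -0.012, "roll": 0, "jaw": -1}, {"dx": 0.098, "dy": -0.084, "dz": -0.008, "roll": 0, "jaw": -1}, {"dx": 0.098, "dy": -0.084, "dz": -0.004, "roll": 0, "jaw": -1}, {"dx": 0.098, "dy": -0.084, "dz": 0, "roll": 0, "jaw": -1}, {"dx": 0.098, "dy": -0.084, "dz": 0.003, "roll": 0, "jaw": -1}, {"dx": 0.098, "dy": -0.084, "dz": 0.006, "roll": 0, "jaw": -1}, {"dx": 0.098, "dy": -0.084, "dz": 0.006, "roll": 0, "jaw": -1}]'

```text
time: 17.85
eef_pos: [0.5377, -0.14, 0.1219]
tool_rot: [-0.001, 0.999, 0.048, 0.0]
contact_force: [-2.3, 4.2, 10.5]
grip_width: 0.0251
gripper_force: 81.2
```

```bash
python3 st.py
```

```text
17.85 nose mm [ 537.71 -139.96   54.15] F [-2.3  4.2 10.5] dq 0.0032 yaw 5.48 toolz [ 6.0e-04  1.1e-03 -1.0e+00]
my [-0.016  0.183] py [0.001 0.   ] mx [-0.099  0.083] px [0.084 0.101]
```

>>> jog_arm --commands '[{"dx": -0.018, "dy": 0.184, "dz": -0.036, "roll": 0, "jaw": -1}, {"dx": -0.018, "dy": 0.184, "dz": -0.036, "roll": 0, "jaw": -1}, {"dx": -0.018, "dy": 0.184, "dz": -0.018, "roll": 0, "jaw": -1}, {"dx": -0.018, "dy": 0.184, "dz": -0.014, "roll": 0, "jaw": -1}, {"dx": -0.018, "dy": 0.184, "dz": -0.01, "roll": 0, "jaw": -1}, {"dx": -0.018, "dy": 0.184, "dz": -0.006, "roll": 0, "jaw": -1}, {"dx": -0.018, "dy": 0.184, "dz": -0.003, "roll": 0, "jaw": -1}, {"dx": -0.018, "dy": 0.184, "dz": 0, "roll": 0, "jaw": -1}, {"dx": -0.018, "dy": 0.184, "dz": 0, "roll": 0, "jaw": -1}]'

```text
time: 18.75
eef_pos: [0.5375, -0.1864, 0.1222]
tool_rot: [0.001, 0.999, 0.049, -0.0]
contact_force: [-4.6, -0.6, 11.8]
grip_width: 0.0253
gripper_force: 81.5
```

```bash
python3 st.py
```

```text
18.75 nose mm [ 537.41 -186.51   54.37] F [-4.6 -0.6 11.8] dq 0.0011 yaw 5.58 toolz [-8.0e-04 -1.7e-03 -1.0e+00]
my [ 0.003 -0.002] py [ 0.02  -0.185] mx [-0.08  -0.102] px [ 0.103 -0.084]
```

>>> jog_arm --commands '[{"dx": 0.103, "dy": -0.084, "dz": -0.036, "roll": 0, "jaw": -1}, {"dx": 0.103, "dy": -0.084, "dz": -0.036, "roll": 0, "jaw": -1}, {"dx": 0.103, "dy": -0.084, "dz": -0.018, "roll": 0, "jaw": -1}, {"dx": 0.103, "dy": -0.084, "dz": -0.014, "roll": 0, "jaw": -1}, {"dx": 0.103, "dy": -0.084, "dz": -0.01, "roll": 0, "jaw": -1}, {"dx": 0.103, "dy": -0.084, "dz": -0.006, "roll": 0, "jaw": -1}, {"dx": 0.103, "dy": -0.084, "dz": -0.003, "roll": 0, "jaw": -1}, {"dx": 0.103, "dy": -0.084, "dz": 0, "roll": 0, "jaw": -1}, {"dx": 0.103, "dy": -0.084, "dz": 0, "roll": 0, "jaw": -1}]'

```text
time: 19.65
eef_pos: [0.5609, -0.1627, 0.1215]
tool_rot: [-0.001, 0.999, 0.048, -0.0]
contact_force: [-2.8, 3.3, 9.0]
grip_width: 0.025
gripper_force: 80.9
```

```bash
python3 st.py
```

```text
19.65 nose mm [ 560.85 -162.59   53.66] F [-2.8  3.3  9. ] dq 0.0025 yaw 5.48 toolz [-3.0e-04  1.3e-03 -1.0e+00]
my [-0.1    0.084] py [-0.082 -0.099] mx [-0.183 -0.016] px [0.    0.002]
```

>>> jog_arm --commands '[{"dx": -0.183, "dy": -0.018, "dz": -0.036, "roll": 0, "jaw": -1}, {"dx": -0.183, "dy": -0.018, "dz": -0.036, "roll": 0, "jaw": -1}, {"dx": -0.183, "dy": -0.018, "dz": -0.018, "roll": 0, "jaw": -1}, {"dx": -0.183, "dy": -0.018, "dz": -0.014, "roll": 0, "jaw": -1}, {"dx": -0.183, "dy": -0.018, "dz": -0.01, "roll": 0, "jaw": -1}, {"dx": -0.183, "dy": -0.018, "dz": -0.006, "roll": 0, "jaw": -1}, {"dx": -0.183, "dy": -0.018, "dz": -0.003, "roll": 0, "jaw": -1}, {"dx": -0.183, "dy": -0.018, "dz": 0, "roll": 0, "jaw": -1}, {"dx": -0.183, "dy": -0.018, "dz": 0, "roll": 0, "jaw": -1}]'

```text
time: 20.55
eef_pos: [0.5159, -0.163, 0.1222]
tool_rot: [0.0, 0.999, 0.048, -0.0]
contact_force: [-3.8, 1.2, 9.6]
grip_width: 0.0252
gripper_force: 81.2
```

```bash
python3 st.py
```

```text
20.55 nose mm [ 515.88 -162.97   54.4 ] F [-3.8  1.2  9.6] dq 0.0025 yaw 5.54 toolz [-0.e+00 -2.e-04 -1.e+00]
my [0.079 0.1  ] py [ 0.097 -0.083] mx [-0.004 -0.   ] px [0.18  0.018]
```

>>> jog_arm --commands '[{"dx": 0.097, "dy": -0.083, "dz": -0.036, "roll": 0, "jaw": -1}, {"dx": 0.097, "dy": -0.083, "dz": -0.036, "roll": 0, "jaw": -1}, {"dx": 0.097, "dy": -0.083, "dz": -0.014, "roll": 0, "jaw": -1}, {"dx": 0.097, "dy": -0.083, "dz": -0.008, "roll": 0, "jaw": -1}, {"dx": 0.097, "dy": -0.083, "dz": -0.004, "roll": 0, "jaw": -1}, {"dx": 0.097, "dy": -0.083, "dz": 0, "roll": 0, "jaw": -1}, {"dx": 0.097, "dy": -0.083, "dz": 0.003, "roll": 0, "jaw": -1}, {"dx": 0.097, "dy": -0.083, "dz": 0.006, "roll": 0, "jaw": -1}, {"dx": 0.097, "dy": -0.083, "dz": 0.006, "roll": 0, "jaw": -1}]'

```text
time: 21.45
eef_pos: [0.5375, -0.14, 0.1213]
tool_rot: [-0.0, 0.999, 0.048, 0.0]
contact_force: [-5.2, 4.2, 15.9]
grip_width: 0.0252
gripper_force: 81.9
```

```bash
python3 st.py
```

```text
21.45 nose mm [ 537.54 -139.89   53.54] F [-5.2  4.2 15.9] dq 0.0026 yaw 5.48 toolz [ 3.e-04  1.e-03 -1.e+00]
my [-0.016  0.184] py [0.002 0.001] mx [-0.099  0.083] px [0.085 0.101]
```

>>> jog_arm --commands '[{"dx": -0.018, "dy": 0.184, "dz": -0.036, "roll": 0, "jaw": -1}, {"dx": -0.018, "dy": 0.184, "dz": -0.036, "roll": 0, "jaw": -1}, {"dx": -0.018, "dy": 0.184, "dz": -0.018, "roll": 0, "jaw": -1}, {"dx": -0.018, "dy": 0.184, "dz": -0.014, "roll": 0, "jaw": -1}, {"dx": -0.018, "dy": 0.184, "dz": -0.01, "roll": 0, "jaw": -1}, {"dx": -0.018, "dy": 0.184, "dz": -0.006, "roll": 0, "jaw": -1}, {"dx": -0.018, "dy": 0.184, "dz": -0.003, "roll": 0, "jaw": -1}, {"dx": -0.018, "dy": 0.184, "dz": 0, "roll": 0, "jaw": -1}, {"dx": -0.018, "dy": 0.184, "dz": 0, "roll": 0, "jaw": -1}]'

```text
time: 22.35
eef_pos: [0.5373, -0.1864, 0.1213]
tool_rot: [0.001, 0.999, 0.049, -0.0]
contact_force: [-5.7, -1.0, 14.7]
grip_width: 0.0252
gripper_force: 81.9
```

```bash
python3 st.py
```

```text
22.35 nose mm [ 537.21 -186.56   53.52] F [-5.7 -1.  14.7] dq 0.0032 yaw 5.59 toolz [-8.0e-04 -2.4e-03 -1.0e+00]
my [ 0.003 -0.002] py [ 0.021 -0.185] mx [-0.079 -0.102] px [ 0.104 -0.085]
```

>>> jog_arm --commands '[{"dx": 0.104, "dy": -0.085, "dz": -0.036, "roll": 0, "jaw": -1}, {"dx": 0.104, "dy": -0.085, "dz": -0.036, "roll": 0, "jaw": -1}, {"dx": 0.104, "dy": -0.085, "dz": -0.018, "roll": 0, "jaw": -1}, {"dx": 0.104, "dy": -0.085, "dz": -0.014, "roll": 0, "jaw": -1}, {"dx": 0.104, "dy": -0.085, "dz": -0.01, "roll": 0, "jaw": -1}, {"dx": 0.104, "dy": -0.085, "dz": -0.006, "roll": 0, "jaw": -1}, {"dx": 0.104, "dy": -0.085, "dz": -0.003, "roll": 0, "jaw": -1}, {"dx": 0.104, "dy": -0.085, "dz": 0, "roll": 0, "jaw": -1}, {"dx": 0.104, "dy": -0.085, "dz": 0, "roll": 0, "jaw": -1}]'

```text
time: 23.25
eef_pos: [0.561, -0.1617, 0.1213]
tool_rot: [-0.001, 0.999, 0.048, 0.0]
contact_force: [-3.7, 4.7, 16.1]
grip_width: 0.0254
gripper_force: 82.1
```

```bash
python3 st.py
```

```text
23.25 nose mm [ 561.03 -161.55   53.5 ] F [-3.7  4.7 16.1] dq 0.0016 yaw 5.5 toolz [-0.      0.0024 -1.    ]
my [-0.101  0.089] py [-0.083 -0.095] mx [-0.184 -0.012] px [-0.001  0.006]
```

>>> jog_arm --commands '[{"dx": -0.183, "dy": -0.018, "dz": -0.036, "roll": 0, "jaw": -1}, {"dx": -0.183, "dy": -0.018, "dz": -0.036, "roll": 0, "jaw": -1}, {"dx": -0.183, "dy": -0.018, "dz": -0.018, "roll": 0, "jaw": -1}, {"dx": -0.183, "dy": -0.018, "dz": -0.014, "roll": 0, "jaw": -1}, {"dx": -0.183, "dy": -0.018, "dz": -0.01, "roll": 0, "jaw": -1}, {"dx": -0.183, "dy": -0.018, "dz": -0.006, "roll": 0, "jaw": -1}, {"dx": -0.183, "dy": -0.018, "dz": -0.003, "roll": 0, "jaw": -1}, {"dx": -0.183, "dy": -0.018, "dz": 0, "roll": 0, "jaw": -1}, {"dx": -0.183, "dy": -0.018, "dz": 0, "roll": 0, "jaw": -1}]'

```text
time: 24.15
eef_pos: [0.5155, -0.1625, 0.1213]
tool_rot: [-0.0, 0.999, 0.048, -0.001]
contact_force: [-7.9, 3.2, 15.3]
grip_width: 0.025
gripper_force: 81.9
```

```bash
python3 st.py
```

```text
24.15 nose mm [ 515.4  -162.51   53.51] F [-7.9  3.2 15.3] dq 0.0023 yaw 5.55 toolz [-1.9e-03  1.0e-04 -1.0e+00]
my [0.081 0.102] py [ 0.099 -0.081] mx [-0.002  0.002] px [0.181 0.02 ]
```

>>> jog_arm --commands '[{"dx": 0, "dy": 0, "dz": 0.003, "roll": 0, "jaw": -1}, {"dx": 0, "dy": 0, "dz": 0.005, "roll": 0, "jaw": -1}, {"dx": 0, "dy": 0, "dz": 0.005, "roll": 0, "jaw": -1}]'

```text
time: 24.45
eef_pos: [0.5157, -0.1625, 0.1213]
tool_rot: [-0.0, 0.999, 0.048, -0.001]
contact_force: [-10.8, 3.1, 20.2]
grip_width: 0.0252
gripper_force: 82.5
```

```bash
python3 st.py
```

```text
24.45 nose mm [ 515.62 -162.54   53.5 ] F [-10.8   3.1  20.2] dq 0.0019 yaw 5.55 toolz [-1.8e-03  1.0e-04 -1.0e+00]
my [0.08  0.102] py [ 0.098 -0.081] mx [-0.003  0.002] px [0.18  0.019]
```

>>> jog_arm --commands '[{"dx": 0.183, "dy": 0.02, "dz": -0.036, "roll": 0, "jaw": -1}, {"dx": 0.183, "dy": 0.02, "dz": -0.036, "roll": 0, "jaw": -1}, {"dx": 0.183, "dy": 0.02, "dz": -0.018, "roll": 0, "jaw": -1}, {"dx": 0.183, "dy": 0.02, "dz": -0.014, "roll": 0, "jaw": -1}, {"dx": 0.183, "dy": 0.02, "dz": -0.01, "roll": 0, "jaw": -1}, {"dx": 0.183, "dy": 0.02, "dz": -0.006, "roll": 0, "jaw": -1}, {"dx": 0.183, "dy": 0.02, "dz": -0.003, "roll": 0, "jaw": -1}, {"dx": 0.183, "dy": 0.02, "dz": 0, "roll": 0, "jaw": -1}, {"dx": 0.183, "dy": 0.02, "dz": 0, "roll": 0, "jaw": -1}]'

```text
time: 25.35
eef_pos: [0.5621, -0.163, 0.1207]
tool_rot: [0.0, 0.999, 0.048, 0.002]
contact_force: [-2.1, 1.9, 13.5]
grip_width: 0.0251
gripper_force: 81.6
```

```bash
python3 st.py
```

```text
25.35 nose mm [ 562.3  -163.07   52.86] F [-2.1  1.9 13.5] dq 0.0009 yaw 5.5 toolz [ 3.5e-03 -5.0e-04 -1.0e+00]
my [-0.106  0.082] py [-0.088 -0.101] mx [-0.188 -0.018] px [-0.005 -0.001]
```

>>> jog_arm --commands '[{"dx": -0.088, "dy": -0.101, "dz": -0.036, "roll": 0, "jaw": -1}, {"dx": -0.088, "dy": -0.101, "dz": -0.036, "roll": 0, "jaw": -1}, {"dx": -0.088, "dy": -0.101, "dz": -0.018, "roll": 0, "jaw": -1}, {"dx": -0.088, "dy": -0.101, "dz": -0.014, "roll": 0, "jaw": -1}, {"dx": -0.088, "dy": -0.101, "dz": -0.01, "roll": 0, "jaw": -1}, {"dx": -0.088, "dy": -0.101, "dz": -0.006, "roll": 0, "jaw": -1}, {"dx": -0.088, "dy": -0.101, "dz": -0.003, "roll": 0, "jaw": -1}, {"dx": -0.088, "dy": -0.101, "dz": 0, "roll": 0, "jaw": -1}, {"dx": -0.088, "dy": -0.101, "dz": 0, "roll": 0, "jaw": -1}]'

```text
time: 26.25
eef_pos: [0.5371, -0.14, 0.1205]
tool_rot: [-0.001, 0.999, 0.048, -0.001]
contact_force: [-7.4, 3.1, 18.6]
grip_width: 0.0255
gripper_force: 82.3
```

```bash
python3 st.py
```

```text
26.25 nose mm [ 537.01 -139.96   52.73] F [-7.4  3.1 18.6] dq 0.0012 yaw 5.5 toolz [-0.0015  0.0012 -1.    ]
my [-0.014  0.184] py [0.004 0.001] mx [-0.096  0.083] px [0.087 0.101]
```

>>> jog_arm --commands '[{"dx": -0.018, "dy": 0.184, "dz": -0.036, "roll": 0, "jaw": -1}, {"dx": -0.018, "dy": 0.184, "dz": -0.036, "roll": 0, "jaw": -1}, {"dx": -0.018, "dy": 0.184, "dz": -0.018, "roll": 0, "jaw": -1}, {"dx": -0.018, "dy": 0.184, "dz": -0.014, "roll": 0, "jaw": -1}, {"dx": -0.018, "dy": 0.184, "dz": -0.01, "roll": 0, "jaw": -1}, {"dx": -0.018, "dy": 0.184, "dz": -0.006, "roll": 0, "jaw": -1}, {"dx": -0.018, "dy": 0.184, "dz": -0.003, "roll": 0, "jaw": -1}, {"dx": -0.018, "dy": 0.184, "dz": 0, "roll": 0, "jaw": -1}, {"dx": -0.018, "dy": 0.184, "dz": 0, "roll": 0, "jaw": -1}]'

```text
time: 27.15
eef_pos: [0.5374, -0.1867, 0.1205]
tool_rot: [0.001, 0.999, 0.049, 0.0]
contact_force: [-6.0, -0.2, 16.3]
grip_width: 0.0251
gripper_force: 82.2
```

```bash
python3 st.py
```

```text
27.15 nose mm [ 537.46 -186.95   52.74] F [-6.  -0.2 16.3] dq 0.0025 yaw 5.58 toolz [ 4.0e-04 -2.9e-03 -1.0e+00]
my [ 0.003 -0.004] py [ 0.02  -0.187] mx [-0.08  -0.104] px [ 0.103 -0.086]
```

>>> jog_arm --commands '[{"dx": -0.078, "dy": -0.102, "dz": -0.036, "roll": 0, "jaw": -1}, {"dx": -0.078, "dy": -0.102, "dz": -0.036, "roll": 0, "jaw": -1}, {"dx": -0.078, "dy": -0.102, "dz": -0.018, "roll": 0, "jaw": -1}, {"dx": -0.078, "dy": -0.102, "dz": -0.014, "roll": 0, "jaw": -1}, {"dx": -0.078, "dy": -0.102, "dz": -0.01, "roll": 0, "jaw": -1}, {"dx": -0.078, "dy": -0.102, "dz": -0.006, "roll": 0, "jaw": -1}, {"dx": -0.078, "dy": -0.102, "dz": -0.003, "roll": 0, "jaw": -1}, {"dx": -0.078, "dy": -0.102, "dz": 0, "roll": 0, "jaw": -1}, {"dx": -0.078, "dy": -0.102, "dz": 0, "roll": 0, "jaw": -1}]'

```text
time: 28.05
eef_pos: [0.5156, -0.1622, 0.1205]
tool_rot: [-0.001, 0.999, 0.048, -0.0]
contact_force: [-8.6, 5.6, 20.0]
grip_width: 0.0251
gripper_force: 82.5
```

```bash
python3 st.py
```

```text
28.05 nose mm [ 515.53 -162.06   52.7 ] F [-8.6  5.6 20. ] dq 0.0011 yaw 5.52 toolz [-0.0011  0.002  -1.    ]
my [0.08  0.104] py [ 0.098 -0.079] mx [-0.002  0.004] px [0.181 0.021]
```

>>> jog_arm --commands '[{"dx": 0, "dy": 0, "dz": -0.1, "roll": 0, "jaw": -1}, {"dx": 0, "dy": 0.2, "dz": -0.24, "roll": 0, "jaw": -1}, {"dx": 0.09, "dy": 0.36, "dz": -0.24, "roll": 0, "jaw": -1}, {"dx": 0.09, "dy": 0.46, "dz": -0.24, "roll": 0, "jaw": -1}, {"dx": 0.09, "dy": 0.46, "dz": -0.24, "roll": 0, "jaw": -1}]'

```text
time: 28.55
eef_pos: [0.5488, -0.2784, 0.1763]
tool_rot: [0.0, 0.999, 0.046, -0.0]
contact_force: [-0.5, 0.4, -1.1]
grip_width: 0.0251
gripper_force: 79.7
```

Run:
```python
exec(open('st.py').read()); print()
import fit
from fit import *
b=get_image('scene'); b0=cv2.imread('pics/scene0.png')[:,:,::-1];b1=cv2.imread('pics/scene1.png')[:,:,::-1]
cv2.imwrite('pics/scene2.png',b[:,:,::-1])
for im in(b0,b1,b):
    B,_=contour(im,(237,192,36,32)); print(B.min(0),B.max(0))
    fit.S=np.array([1e-9,1e-9,.01,.05,.05,.1,.1])
    p,e=fit.fitcup({'scene':dense(B)},(.538,-.163,.06,0,0)); print(p[:3].round(4),np.degrees(p[3:5]).round(2),round(e,3))
print('shoulder front, nose',proj('scene',[n-M[:,2]*.028+M[:,0]*.013,n]))
u,v=proj('scene',[n])[0].astype(int); print(u,v)
o=np.hstack([crop(i,230,180,50,60,8) for i in(b1,b)]+[crop(b,u-25,v-40,50,60,8)])
cv2.imwrite('pics/c7.png',cv2.resize(o,(800,320)))
```

```text
28.55 nose mm [ 548.82 -278.43  108.53] F [-0.5  0.4 -1.1] dq 0.0655 yaw 5.33 toolz [-4.e-04 -8.e-04 -1.e+00]
my [-0.009 -0.372] py [ 0.008 -0.555] mx [-0.092 -0.472] px [ 0.091 -0.455] 
[245.0625 199.4375] [265.0625 213.8125]
[ 0.538  -0.163   0.0625] [-2.38 -0.11] 0.135
[244.9375 200.9375] [264.9375 214.3125]
[ 0.538  -0.163   0.0591] [ 1.01 -3.52] 0.233
[245.0625 201.3125] [264.9375 215.5625]
[ 0.538  -0.163   0.0558] [ 0.9  -0.46] 0.275
shoulder front, nose [[209.3261525  189.96819261]
 [212.29599082 194.79295586]]
212 194
```

View pics/c7.png

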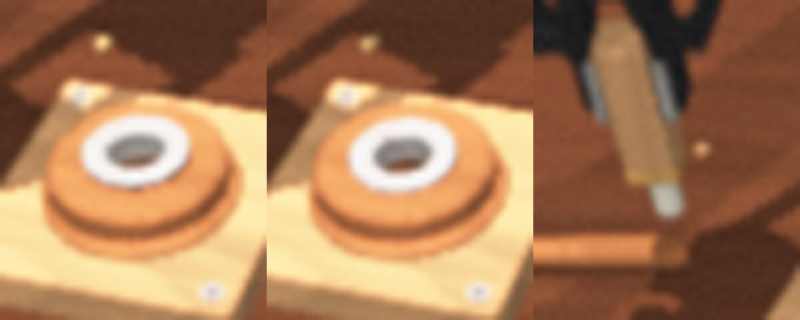

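Run:
```python
from h import *
a=cv2.imread('pics/scene1.png');b=cv2.imread('pics/scene2.png')
up=lambda i:cv2.resize(i,None,fx=8,fy=8,interpolation=cv2.INTER_CUBIC)
A,B=up(a),up(b)
# patches: nose/collar around (211,190); gripper/pads around (205,165)
for n,(x,y,w,h) in dict(collar=(203,182,14,16),gripper=(188,140,34,22)).items():
    T=A[y*8:(y+h)*8,x*8:(x+w)*8]; r=cv2.matchTemplate(B[(y-8)*8:(y+h+8)*8,(x-8)*8:(x+w+8)*8],T,cv2.TM_CCOEFF_NORMED)
    _,m,_,l=cv2.minMaxLoc(r); print(n,(l[0]/8-8,l[1]/8-8),m)
t1=np.array([.5476,-.2767,.115]);t2=np.array([.5488,-.2784,.1085])
for dz in(0,.04): print(proj('scene',[t2+[0,0,dz]])-proj('scene',[t1+[0,0,dz]]))
print('1 mm up =',proj('scene',[t2+[0,0,.001]])-proj('scene',[t2]))
o=np.hstack([crop(i[:,:,::-1],180,135,50,70,8) for i in (a,b)]); cv2.imwrite('pics/c8.png',o)
```

```text
collar (0.0, 0.75) 0.961385190486908
gripper (-0.25, 2.375) 0.9949523210525513
[[-0.24499649  2.02485398]]
[[-0.24236592  2.11821576]]
1 mm up = [[-0.07147718 -0.27248989]]
```

View pics/c8.png

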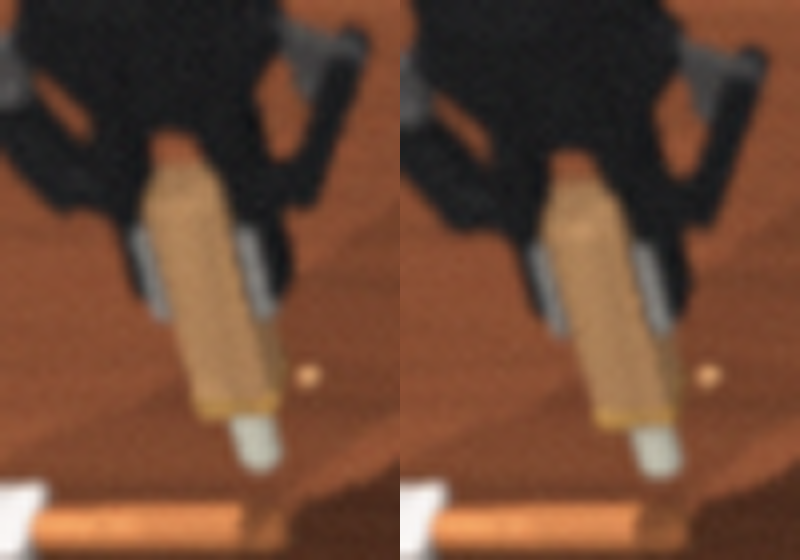

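>>> jog_arm --commands '[{"dx": -0.009, "dy": -0.16, "dz": 0, "roll": 0, "jaw": -1}, {"dx": -0.009, "dy": -0.306, "dz": 0.08, "roll": 0, "jaw": -1}, {"dx": -0.009, "dy": -0.306, "dz": 0.18, "roll": 0, "jaw": -1}, {"dx": -0.009, "dy": -0.306, "dz": 0.22, "roll": 0, "jaw": -1}, {"dx": -0.009, "dy": -0.306, "dz": 0.22, "roll": 0, "jaw": -1}, {"dx": -0.009, "dy": -0.306, "dz": 0.22, "roll": 0, "jaw": -1}]'

```text
time: 29.2
eef_pos: [0.5385, -0.1987, 0.1218]
tool_rot: [-0.0, 0.999, 0.048, -0.0]
contact_force: [-0.6, 0.2, -1.1]
grip_width: 0.0252
gripper_force: 79.7
```

```bash
python3 st.py
```

```text
29.2 nose mm [ 538.48 -198.64   54.02] F [-0.6  0.2 -1.1] dq 0.0082 yaw 5.53 toolz [-7.e-04  3.e-04 -1.e+00]
my [ 0.003 -0.051] py [ 0.021 -0.234] mx [-0.08  -0.151] px [ 0.103 -0.133]
```

>>> jog_arm --commands '[{"dx": 0, "dy": 0, "dz": 0.006, "roll": 0, "jaw": -1}, {"dx": 0, "dy": 0, "dz": 0.006, "roll": 0, "jaw": -1}, {"dx": 0, "dy": 0, "dz": 0.006, "roll": 0, "jaw": -1}]'

```text
time: 29.5
eef_pos: [0.5386, -0.1991, 0.1208]
tool_rot: [-0.0, 0.999, 0.048, -0.0]
contact_force: [0.4, -0.4, -0.4]
grip_width: 0.025
gripper_force: 79.7
```

>>> jog_arm --commands '[{"dx": 0, "dy": 0, "dz": 0.006, "roll": 0, "jaw": -1}, {"dx": 0, "dy": 0, "dz": 0.006, "roll": 0, "jaw": -1}]'

```text
time: 29.7
eef_pos: [0.5386, -0.1991, 0.1192]
tool_rot: [0.0, 0.999, 0.048, -0.0]
contact_force: [0.1, 1.0, -1.4]
grip_width: 0.0251
gripper_force: 79.7
```

>>> jog_arm --commands '[{"dx": 0, "dy": 0.016, "dz": 0, "roll": 0, "jaw": -1}, {"dx": 0, "dy": 0.016, "dz": 0.004, "roll": 0, "jaw": -1}, {"dx": 0, "dy": 0.016, "dz": 0.004, "roll": 0, "jaw": -1}]'

```text
time: 30.0
eef_pos: [0.539, -0.203, 0.1182]
tool_rot: [-0.0, 0.999, 0.048, -0.0]
contact_force: [0.2, -0.8, 0.3]
grip_width: 0.025
gripper_force: 79.7
```

>>> jog_arm --commands '[{"dx": 0, "dy": 0, "dz": 0.004, "roll": 0, "jaw": -1}, {"dx": 0, "dy": 0, "dz": 0.004, "roll": 0, "jaw": -1}]'

```text
time: 30.2
eef_pos: [0.5389, -0.2028, 0.1171]
tool_rot: [-0.0, 0.999, 0.048, -0.0]
contact_force: [0.2, -0.4, -1.0]
grip_width: 0.0249
gripper_force: 79.7
```

>>> jog_arm --commands '[{"dx": 0, "dy": 0, "dz": 0.004, "roll": 0, "jaw": -1}, {"dx": 0, "dy": 0, "dz": 0.004, "roll": 0, "jaw": -1}]'

```text
time: 30.4
eef_pos: [0.5392, -0.2029, 0.1168]
tool_rot: [-0.0, 0.999, 0.048, 0.0]
contact_force: [-0.4, 1.1, 3.2]
grip_width: 0.0252
gripper_force: 80.2
```

>>> jog_arm --commands '[{"dx": 0, "dy": 0, "dz": 0.004, "roll": 0, "jaw": -1}, {"dx": 0, "dy": 0, "dz": 0.004, "roll": 0, "jaw": -1}]'

```text
time: 30.6
eef_pos: [0.5393, -0.2029, 0.1167]
tool_rot: [-0.0, 0.999, 0.048, 0.0]
contact_force: [-2.6, 0.8, 6.5]
grip_width: 0.025
gripper_force: 80.8
```

>>> jog_arm --commands '[{"dx": 0, "dy": 0, "dz": -0.15, "roll": 0, "jaw": -1}, {"dx": 0, "dy": 0, "dz": -0.35, "roll": 0, "jaw": -1}, {"dx": 0.007, "dy": -0.15, "dz": -0.45, "roll": 0, "jaw": -1}, {"dx": 0.007, "dy": -0.35, "dz": -0.45, "roll": 0, "jaw": -1}, {"dx": 0.007, "dy": -0.55, "dz": -0.45, "roll": 0, "jaw": -1}, {"dx": 0.007, "dy": -0.7, "dz": -0.45, "roll": 0, "jaw": -1}]'

```text
time: 31.2
eef_pos: [0.5236, -0.0263, 0.2279]
tool_rot: [-0.0, 0.999, 0.048, 0.001]
contact_force: [0.0, -0.3, -0.8]
grip_width: 0.0256
gripper_force: 79.8
```

>>> jog_arm --commands '[{"dx": 0.008, "dy": -0.2, "dz": 0, "roll": 0, "jaw": -1}, {"dx": 0.008, "dy": -0.4, "dz": 0, "roll": 0, "jaw": -1}, {"dx": 0.008, "dy": -0.6, "dz": 0, "roll": 0, "jaw": -1}, {"dx": 0.008, "dy": -0.7, "dz": 0, "roll": 0, "jaw": -1}, {"dx": 0.008, "dy": -0.7, "dz": 0, "roll": 0, "jaw": -1}, {"dx": 0.008, "dy": -0.7, "dz": 0, "roll": 0, "jaw": -1}, {"dx": 0.008, "dy": -0.7, "dz": 0, "roll": 0, "jaw": -1}, {"dx": 0.008, "dy": -0.7, "dz": 0, "roll": 0, "jaw": -1}]'

```text
time: 32.0
eef_pos: [0.5094, 0.1447, 0.2277]
tool_rot: [0.0, 0.999, 0.047, -0.0]
contact_force: [0.3, -0.4, -2.0]
grip_width: 0.0253
gripper_force: 79.8
```

Run:
```python
exec(open('st.py').read()); print()
b=get_image('scene'); cv2.imwrite('pics/scene3.png',b[:,:,::-1]); t=s['eef_pos']; print(t)
top=n-M[:,2]*.118; sh=n-M[:,2]*.028; X=M[:,0]*.013; Y=M[:,1]*.013
u,v=proj('scene',[n])[0].astype(int); x0,y0=u-35,v-45
im=crop(b,x0,y0,70,70,8).copy()
for P,c in((n,(0,0,255)),(sh+X+Y,(0,255,0)),(sh+X-Y,(0,255,0)),(top+X+Y,(255,0,0)),(top+X-Y,(255,0,0)),(top-X-Y,(255,0,0)),(np.r_[t[:2],.04],(0,0,255))):
    q=(proj('scene',[P])[0]-[x0,y0]+.5)*8-.5; print(q.round(0)); cv2.circle(im,tuple(int(a) for a in q),2,c,-1)
cv2.imwrite('pics/c9.png',im)
a1=proj('scene',[n,n-[.001,0,0],n+[0,.001,0]]); print('px(8x) per mm -x,+y',(a1[1:]-a1[0])*8)
```

```text
32.0 nose mm [509.4  144.68 159.9 ] F [ 0.3 -0.4 -2. ] dq 0.0015 yaw 5.41 toolz [ 0.e+00 -2.e-04 -1.e+00]
my [-0.011  1.328] py [0.006 1.144] mx [-0.094  1.227] px [0.089 1.245] 
[0.50940207 0.14469675 0.22769832]
[288. 364.]
[260. 321.]
[337. 319.]
[279.  87.]
[362.  86.]
[351.  43.]
[263. 623.]
px(8x) per mm -x,+y [[-0.07361642 -1.74337681]
 [ 2.91750149  0.10412344]]
```

View pics/c9.png

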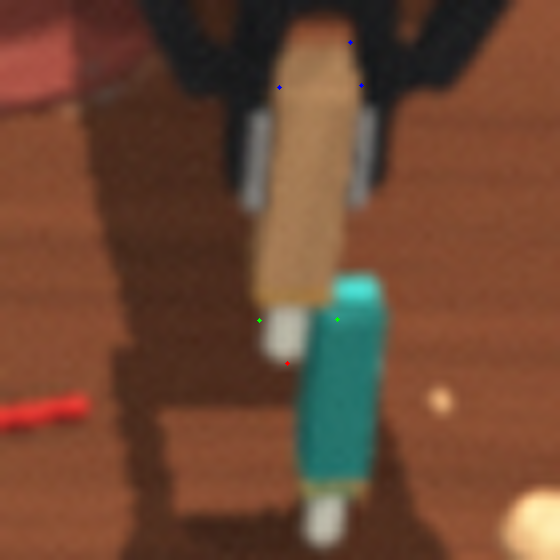

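The drift has swung about 5° in the pads: collar is at (292,303) in the crop against 320 predicted, and the nose end is about 8 mm toward −x. I'll offset for that and look again with the nose just above the hole.

>>> jog_arm --commands '[{"dx": 0.042, "dy": 0, "dz": 0.15, "roll": 0, "jaw": -1}, {"dx": 0.042, "dy": 0, "dz": 0.3, "roll": 0, "jaw": -1}, {"dx": 0.042, "dy": 0, "dz": 0.4, "roll": 0, "jaw": -1}, {"dx": 0.042, "dy": 0, "dz": 0.43, "roll": 0, "jaw": -1}, {"dx": 0.042, "dy": 0, "dz": 0.43, "roll": 0, "jaw": -1}, {"dx": 0.042, "dy": 0, "dz": 0.43, "roll": 0, "jaw": -1}]'

```text
time: 32.65
eef_pos: [0.5208, 0.1467, 0.1221]
tool_rot: [-0.0, 0.999, 0.048, 0.001]
contact_force: [0.7, 0.1, 0.1]
grip_width: 0.0251
gripper_force: 79.7
```

Run:
```python
exec(open('st.py').read()); print()
b=get_image('scene'); b0=cv2.imread('pics/scene2.png')[:,:,::-1]; t=s['eef_pos']; print(t)
nn=n+[-.008,-.0013,0]
x0,y0=335,170
im=crop(b,x0,y0,50,65,8).copy(); im0=crop(b0,x0,y0,50,65,8).copy()
d=lambda P:(proj('scene',P)-[x0,y0]+.5)*8-.5
ci=np.c_[np.cos(np.linspace(0,6.28,24)),np.sin(np.linspace(0,6.28,24)),0*np.linspace(0,1,24)]
for q in d(nn+ci*.007): cv2.circle(im,tuple(int(a) for a in q),1,(255,0,0),-1)
for q in d(np.array([.512,.1443,.04])+ci*.01):
    for i in(im,im0): cv2.circle(i,tuple(int(a) for a in q),1,(0,255,0),-1)
print(d([nn]),d([[.512,.1443,.04]]))
cv2.imwrite('pics/c10.png',np.hstack([im0,im]))
```

```text
32.65 nose mm [521.02 146.69  54.3 ] F [0.7 0.1 0.1] dq 0.0137 yaw 5.48 toolz [ 2.8e-03  4.0e-04 -1.0e+00]
my [-0.06   1.331] py [-0.042  1.148] mx [-0.142  1.231] px [0.041 1.248] 
[0.52083569 0.14666002 0.12209484]
[[212.20549806 296.87187407]] [[206.4851861  323.81536601]]
```

View pics/c10.png

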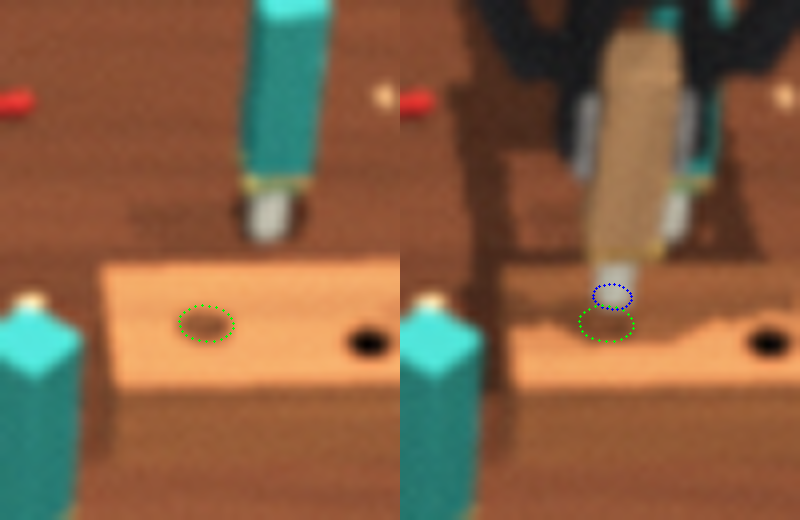

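>>> jog_arm --commands '[{"dx": -0.002, "dy": 0, "dz": 0.03, "roll": 0, "jaw": -1}, {"dx": -0.002, "dy": 0, "dz": 0.05, "roll": 0, "jaw": -1}, {"dx": -0.002, "dy": 0, "dz": 0.06, "roll": 0, "jaw": -1}, {"dx": -0.002, "dy": 0, "dz": 0.07, "roll": 0, "jaw": -1}, {"dx": -0.002, "dy": 0, "dz": 0.07, "roll": 0, "jaw": -1}]'

```text
time: 33.2
eef_pos: [0.5187, 0.1468, 0.1022]
tool_rot: [0.0, 0.999, 0.048, -0.0]
contact_force: [0.7, 0.7, -1.2]
grip_width: 0.025
gripper_force: 79.7
```

```bash
python3 st.py
```

```text
33.2 nose mm [518.67 146.8   34.44] F [ 0.7  0.7 -1.2] dq 0.0067 yaw 5.52 toolz [-1.e-03 -1.e-04 -1.e+00]
my [-0.051  1.332] py [-0.033  1.149] mx [-0.134  1.232] px [0.049 1.25 ]
```

>>> jog_arm --commands '[{"dx": 0, "dy": 0, "dz": 0.02, "roll": 0, "jaw": -1}, {"dx": 0, "dy": 0.002, "dz": 0.035, "roll": 0, "jaw": -1}, {"dx": 0, "dy": 0.002, "dz": 0.035, "roll": 0, "jaw": -1}]'

```text
time: 33.5
eef_pos: [0.5185, 0.1462, 0.0931]
tool_rot: [0.0, 0.999, 0.048, -0.001]
contact_force: [-0.7, 1.0, -1.1]
grip_width: 0.0248
gripper_force: 79.7
```

>>> jog_arm --commands '[{"dx": 0, "dy": 0, "dz": 0.012, "roll": 0, "jaw": -1}, {"dx": 0, "dy": 0, "dz": 0.024, "roll": 0, "jaw": -1}, {"dx": 0, "dy": 0, "dz": 0.024, "roll": 0, "jaw": -1}]'

```text
time: 33.8
eef_pos: [0.5188, 0.1463, 0.0874]
tool_rot: [0.0, 0.999, 0.048, -0.0]
contact_force: [-0.1, -0.1, -1.2]
grip_width: 0.0255
gripper_force: 79.7
```

```bash
python3 st.py
```

```text
33.8 nose mm [518.7  146.24  19.65] F [-0.1 -0.1 -1.2] dq 0.0053 yaw 5.52 toolz [-1.e-03 -2.e-04 -1.e+00]
my [-0.051  1.33 ] py [-0.033  1.147] mx [-0.134  1.23 ] px [0.049 1.247]
```

>>> jog_arm --commands '[{"dx": -0.01, "dy": 0, "dz": 0, "roll": 0, "jaw": -1}, {"dx": -0.02, "dy": 0, "dz": 0, "roll": 0, "jaw": -1}, {"dx": -0.03, "dy": 0, "dz": 0.01, "roll": 0, "jaw": -1}, {"dx": -0.03, "dy": 0, "dz": 0.018, "roll": 0, "jaw": -1}, {"dx": -0.03, "dy": 0, "dz": 0.018, "roll": 0, "jaw": -1}]'

```text
time: 34.3
eef_pos: [0.5149, 0.1453, 0.0859]
tool_rot: [0.0, 0.999, 0.048, 0.004]
contact_force: [6.1, -1.4, 0.1]
grip_width: 0.0254
gripper_force: 80.1
```

```bash
python3 st.py
```

```text
34.3 nose mm [515.49 145.31  18.08] F [ 6.1 -1.4  0.1] dq 0.0016 yaw 5.52 toolz [ 8.8e-03 -3.0e-04 -1.0e+00]
my [-0.038  1.328] py [-0.02   1.145] mx [-0.121  1.227] px [0.063 1.245]
```

>>> jog_arm --commands '[{"dx": 0, "dy": 0, "dz": 0.008, "roll": 0, "jaw": -1}, {"dx": 0, "dy": 0, "dz": 0.016, "roll": 0, "jaw": -1}, {"dx": 0, "dy": 0, "dz": 0.016, "roll": 0, "jaw": -1}]'

```text
time: 34.6
eef_pos: [0.5149, 0.1453, 0.0818]
tool_rot: [0.0, 0.999, 0.048, 0.004]
contact_force: [6.4, -2.0, 0.4]
grip_width: 0.0249
gripper_force: 80.1
```

```bash
python3 st.py
```

```text
34.6 nose mm [515.48 145.31  14.01] F [ 6.4 -2.   0.4] dq 0.0019 yaw 5.52 toolz [ 8.6e-03 -3.0e-04 -1.0e+00]
my [-0.038  1.328] py [-0.02   1.145] mx [-0.121  1.227] px [0.063 1.245]
```

Nose is 26 mm deep. Relax the sideways load slightly, then open slowly.

>>> jog_arm --commands '[{"dx": 0.008, "dy": 0, "dz": 0.006, "roll": 0, "jaw": -1}, {"dx": 0.008, "dy": 0, "dz": 0.006, "roll": 0, "jaw": -1}, {"dx": 0.008, "dy": 0, "dz": 0.006, "roll": 0, "jaw": -0.3}, {"dx": 0.008, "dy": 0, "dz": 0.006, "roll": 0, "jaw": 0}, {"dx": 0.008, "dy": 0, "dz": 0.006, "roll": 0, "jaw": 0.3}, {"dx": 0.008, "dy": 0, "dz": 0.006, "roll": 0, "jaw": 1}, {"dx": 0.008, "dy": 0, "dz": 0.006, "roll": 0, "jaw": 1}, {"dx": 0.008, "dy": 0, "dz": 0.006, "roll": 0, "jaw": 1}, {"dx": 0.008, "dy": 0, "dz": 0.006, "roll": 0, "jaw": 1}, {"dx": 0.008, "dy": 0, "dz": 0.006, "roll": 0, "jaw": 1}, {"dx": 0.008, "dy": 0, "dz": 0.006, "roll": 0, "jaw": 1}]'

```text
time: 35.7
eef_pos: [0.5137, 0.1458, 0.0781]
tool_rot: [0.0, 0.999, 0.048, 0.0]
contact_force: [0.0, -0.3, -0.1]
grip_width: 0.0854
gripper_force: 0.0
```

>>> jog_arm --commands '[{"dx": 0, "dy": 0, "dz": -0.08, "roll": 0, "jaw": 1}, {"dx": 0, "dy": 0, "dz": -0.2, "roll": 0, "jaw": 1}, {"dx": 0, "dy": 0, "dz": -0.36, "roll": 0, "jaw": 1}, {"dx": 0, "dy": 0, "dz": -0.5, "roll": 0, "jaw": 1}, {"dx": 0, "dy": 0.2, "dz": -0.6, "roll": 0, "jaw": 1}, {"dx": -0.2, "dy": 0.4, "dz": -0.6, "roll": 0, "jaw": 1}, {"dx": -0.4, "dy": 0.6, "dz": -0.6, "roll": 0, "jaw": 1}, {"dx": -0.4, "dy": 0.8, "dz": -0.6, "roll": 0, "jaw": 1}, {"dx": -0.4, "dy": 0.8, "dz": -0.6, "roll": 0, "jaw": 1}, {"dx": -0.4, "dy": 0.8, "dz": -0.6, "roll": 0, "jaw": 1}]'

```text
time: 36.7
eef_pos: [0.4323, -0.0663, 0.2283]
tool_rot: [0.001, 0.999, 0.045, 0.0]
contact_force: [-0.2, -0.2, -0.2]
grip_width: 0.0853
gripper_force: 0.0
```

Run:
```python
exec(open('st.py').read()); print(s['grip_width'])
import fit
from fit import *
b=get_image('scene');a=get_image('top'); b0=cv2.imread('pics/scene0.png')[:,:,::-1];a0=cv2.imread('pics/top0.png')[:,:,::-1]
cv2.imwrite('pics/end.png',np.hstack([a,b])[:,:,::-1])
B,_=contour(b,(237,192,36,32)); fit.S=np.array([1e-9,1e-9,.01,.05,.05,.1,.1])
p,e=fit.fitcup({'scene':dense(B)},(.538,-.163,.06,0,0)); print(p[:3].round(4),np.degrees(p[3:5]).round(2),e)
# drift back as in the first picture: patch difference and shift
for n_,I0,I1,(x,y,w,h) in(('scene',b0,b,(356,183,12,32)),('top',a0,a,(272,215,14,14))):
    d=np.abs(I0[y:y+h,x:x+w].astype(int)-I1[y:y+h,x:x+w]).mean()
    f=lambda i:cv2.resize(i,None,fx=8,fy=8,interpolation=cv2.INTER_CUBIC)
    r=cv2.matchTemplate(f(I1[y-6:y+h+6,x-6:x+w+6]),f(I0[y:y+h,x:x+w]),cv2.TM_CCOEFF_NORMED); _,m,_,l=cv2.minMaxLoc(r)
    print(n_,'diff',d.round(1),'shift px',(l[0]/8-6,l[1]/8-6),'score',round(m,3))
```

```text
36.7 nose mm [432.38 -66.43 160.54] F [-0.2 -0.2 -0.2] dq 0.0729 yaw 5.17 toolz [ 6.0e-04 -1.6e-03 -1.0e+00]
my [0.378 0.514] py [0.394 0.331] mx [0.294 0.414] px [0.478 0.431] 0.08530810001096917
[ 0.538  -0.163   0.0558] [ 1.04 -1.  ] 0.2752613516229687
scene diff 6.4 shift px (0.375, -0.125) score 0.973
top diff 10.2 shift px (-0.5, 0.5) score 0.965
```

```bash
python3 -c "
from cell import *
print(sign_off())"
```

```text
the job is handed in; nothing more can be done
None
```

The cup is home: all four rim points read the same height, 3.7–4 mm above the hub wood, which matches the 4 mm flange. The drift is released and standing back in its hole, and I handed the job in at about 37 s; no verdict came back.

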